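# Hang a washed visor frame and hold the drying air on

## Robot

A 7-joint arm with a two-finger parallel gripper is mounted at the origin on the work surface. World frame = base frame: x ahead of the robot, y to its left, z up, the work surface at z = 0. Lengths are in mm, angles in rad, forces in N, time in s.
With the tool pointing down it reaches from about 400 to 900 mm from the base axis. Payload 5.5 kg.
Tool frame: the origin (TCP) lies at the very end of the fingers, on their centre line; the grasp point (between the pads) lies 19 mm behind it; x points along the fingers, y is the direction in which the jaws open and shut, and the axes are right-handed (so a half turn about x gives the same grasp; the last joint's range is limited). The gripper opens to 85 mm and grips with 20 to 120 N. Pads are 22 mm wide; open, the fingers measure 114 mm over their backs; the gripper's body (76 mm by 85 mm) begins 54 mm behind the grasp point. The pads swing forward as they close: fully open they stand 13 mm farther back than shut.
Start: joints at [1.611, 0.501, -0.427, 1.55, 0.221, 1.138, -0.21], TCP at [143.659, -633.926, 231.31] pointing down, gripper open.
Joint ranges: [-2.88, 2.88], [-0.31, 2.03], [-1.54, 1.56], [0.2, 2.42], [-1.41, 4.55], [0.19, 2.02], [-2.57, 2.57]. Speed limits (rad/s): [2.57, 2.57, 3.14, 3.14, 3.14, 3.14, 3.14].

## Interface

Orientations are given as a unit quaternion [x, y, z, w].
In Python, from station import status, optics, order gives the robot as it stands.
- The arm moves only by the tool apply_moves, never from a script. Its argument "deltas" is a list of rows, each a list of 3 entries, a list of its own where there are three numbers: the shift along the tool's x, y, z in cm, then the turn about the tool's x in degrees, then the closure, from -1 (fully open) to 1 (shut). A call has 1 to 20 rows; each row shifts and turns the commanded pose from where the row before left it, along the tool's axes as they then stand; what a row does not reach is not made up. A row lasts 1/10 s, in which the tool goes at most 50 mm and 8.59 degrees, less where a joint would pass 70% of its speed; a pose out of reach is approached as far as the arm can. A call with a gripper value outside its range is refused whole. The fingers move at their own pace and stop on an object; "squeeze" is the grip in N (left out, the last holds). Time passes only in rows, so rows that do not move let the fingers close. It gives the time, the measured TCP pose, the force and the opening at its end, in the units of the state.
- status.state(): the state, without advancing time (a new reading comes with each control period).
- optics.grab_frame(name): name is "scene" or "top" or "wrist"; returns a dict with "color" (420x560x3 uint8, red, green, blue), "range_z" (420x560 float32, mm along the optical axis (not along the pixel's ray), 0 where there is no reading), "fov_y" (degrees; the focal length in pixels is half the picture's height over the tangent of half this angle, whatever the lens; pixels are square), "cx", "cy" (the principal point, pixels), "extrinsics" (4x4, takes a point from world to camera coordinates). Camera axes: x right, y down, z forward; pixel columns grow to the right and rows downward; lengths in mm; the calibration is good to about 2 mm. The wrist camera is an equidistant fisheye: a pixel r from the principal point sees the ray r / f radians off the axis. A picture is of the moment at which its call begins.
- order.sign_off(): hands the job in, once; it reports no verdict.
The state is a dict: "time_s": time; "qpos": joint angles; "joint_vel": joint speeds; "joint_torque": joint torques, N m; "tcp_pos": TCP position; "tcp_rot": TCP orientation; "wrist_force": force on the tool from outside, world axes, zero at the start; "wrist_torque": the same for the moment, N m; "gripper_width": opening from 0.0 (shut) to 1.0 (fully open).
Only numpy, scipy, OpenCV 4.12 (cv2) and the standard library are available. Lean on these libraries where they do the work, as an engineer would, in place of code of your own. Each camera call takes 0.05 s, during which the arm holds its last target.

## Task

Hang the washed blue face-shield frame arch up over the drying bar, its inner headband resting on the bar, and let go of it. Then flip the red safety catch fully over, clear of the air lever, and only after that pull the lever fully towards you and finish while still holding it there against its spring, so that the air stays on. Leave the white frame, the cassettes, the tube rack and the spray bottle where they are.

Things in the scene. Friction and masses are not known exactly. Their poses are not given: they have to be found in the camera images.
- blue_frame: Blue rigid face-shield frame: an inverted U, 193 mm wide (x), 20 mm deep (y), 138 mm tall (z up), about 55 g, standing in a drip stand slot. Two arches joined low at the legs. Origin: middle of the outer arch's crown, a flat bar 32 mm long (x), 20 mm deep (y), 8 mm thick; below it a 27 mm gap. Inner arch: see blue_headband. Leg tips 133 mm below the origin.
- blue_headband (a point): Middle of the underside of the blue frame's inner headband arch, the spot that rests on the drying bar: 36.5 mm below the frame's origin. The arch is flat there for 30 mm along x and open below between the two legs, 139 mm apart.
- white_frame: White frame, same shape as the blue one, standing in the other slot of the drip stand, 80 mm beside it along y. Stays there.
- drip_stand: Fixed white plastic stand, 220 x 180 mm, origin under its centre. Two slots along its x at y = +40 and -40 mm, each between ribs 24 mm apart that reach 30 mm above the table; frame leg tips rest in them 8 mm above the table.
- bar_mid (a point): Middle of the drying bar's axis, 143 mm above the table. Round steel bar, 14 mm thick, along the point's y, straight for 170 mm, bent down at both ends into posts; nothing above it. Axes = the station's: x away from the robot, y left, z up. A low air knife, top 100 mm above the table, lies 130 mm beyond the bar in +x.
- drying_bar: The drying bar with its two posts, fixed on the station's drip tray; origin under bar_mid at table height.
- lever_grip (a point): Centre of the black round handgrip at the end of the air lever, 28 mm in diameter, 44 mm long along the stem; 110 mm from lever_pivot and 188 mm above the table at rest. Stem below it: 10 mm round steel bar. The point turns with the lever, its axes being the station's at rest.
- lever_pivot (a point): Pivot of the air lever, on its axis, 85 mm above the table. Turns with the lever; at lever value 0 its axes are the station's.
- air_lever (a joint): Air lever, rad. 0 at rest: leaning 0.35 from upright away from the robot (station +x). Grows as the handgrip is pulled towards the robot (station -x), turning about the station's y through lever_pivot; stop at 0.87, leaning 0.52 towards the robot. A spring returns it to 0 when let go: about 2 N at the handgrip at rest, 7 N at the stop.
- catch_hinge (a point): Foot of the red thumb tab, on the safety catch's hinge axis, 140 mm above the table. The axis runs along station x, 70 mm right of the lever (station -y). Turns with the catch. Its bushing, 20 mm in diameter, lies 10 to 22 mm beyond this point in +x.
- catch_tab (a point): Free end of the red thumb tab, 50 mm from catch_hinge, straight above it when closed. Tab 16 mm wide (station x), 9 mm thick (y). Turns with the catch.
- safety_catch (a joint): Safety catch, rad. 0 closed: tab upright, and 28 mm beyond it in +x a yellow arm, 90 mm long, 12 mm tall, level across the robot's side of the lever's stem, which blocks the lever after about 0.05 rad. Grows as the tab is pushed over to the right (station -y) and the arm swings up. Stop at 1.57: tab level, arm upright. Takes about 1 N at the tab; stays where left.
- tube_rack: White rack of sample tubes, 54 x 96 mm, 70 mm tall with the tubes, origin under its centre; to be left alone.
- spray_bottle: White and blue spray bottle, 68 mm in diameter, 193 mm tall, origin under its centre; to be left alone.
- test_cassette0: White test cassette, 70 x 20 x 5 mm, lying on the paper, one of a row of four; to be left alone.
- test_cassette1: White test cassette, 70 x 20 x 5 mm, lying on the paper, one of a row of four; to be left alone.
- test_cassette2: White test cassette, 70 x 20 x 5 mm, lying on the paper, one of a row of four; to be left alone.
- test_cassette3: White test cassette, 70 x 20 x 5 mm, lying on the paper, one of a row of four; to be left alone.
There are look-alikes about, which are no part of the job. There is more than one size of the blue_frame; the job needs the smaller.

How it is judged:
By the outcome, as a careful person would: the job done as asked, in the order asked, and still so for the second after the job is handed in, while the arm keeps its last pose, push and grip.
It also fails if it takes over 64 s, if anything falls off the work surface, if the arm or the gripper's body presses on something with over 40 N, if the wrist force passes 120 N, or if a joint passes its speed limit or range.

## Working session

There is one attempt and no reset: what is moved stays moved. The work goes in short steps, Python scripts to look and compute and a tool call to move; the robot and the scene stay as the last step left them, time stands still between calls to the robot, and variables do not carry over. Pictures are saved under pics/ and viewed, and the job is handed in when it is done.

Besides the shell and the picture viewer there is one more tool, called after ">>>" as name(argument=value, ...) on one line, values as JSON. apply_moves: Moves the arm, as the interface text tells. Its arguments: {"type":"object","properties":{"deltas":{"type":"array","items":{"type":"array"}},"squeeze":{"type":"number"}},"required":["deltas"]}

```bash
mkdir -p pics; ls
cat > h.py <<'E'
import numpy as np,cv2
from station import status,optics,order
def save(n,name):
    f=optics.grab_frame(n); np.savez('pics/'+name+'.npz',**f); cv2.imwrite('pics/'+name+'.png',f['color'][:,:,::-1]); return f
def K(f): return 210/np.tan(np.radians(f['fov_y'])/2)
def cloud(f):
    # world points per pixel by range_z (pinhole)
    z=np.array(f['range_z'],float);h,w=z.shape;fl=K(f);v,u=np.mgrid[:h,:w]
    P=np.stack([(u-f['cx'])/fl*z,(v-f['cy'])/fl*z,z],-1);E=np.array(f['extrinsics']);R,t=E[:3,:3],E[:3,3]
    W=(P-t)@R; W[z==0]=np.nan; return W
E
python3 - <<'E'
from h import *
print(status.state())
for n in('scene','top','wrist'):
    f=save(n,n+'0');print(n,f['fov_y'],f['cx'],f['cy'],np.round(f['extrinsics'],3).tolist(),(f['range_z']>0).mean())
E
```

```text
pics
{'time_s': 0.0, 'qpos': array([ 1.61119088,  0.50181087, -0.42675505,  1.55143847,  0.22082164,
        1.13832137, -0.21030031]), 'joint_vel': array([ 0.00028122, -0.00100814,  0.00229349, -0.00029453,  0.00077489,
        0.00128617,  0.00119645]), 'joint_torque': array([ 3.59026981e-04, -5.69518626e+01, -5.81545427e+00, -2.80940795e+01,
        1.07306940e-02,  1.18642417e-02, -2.15109833e-05]), 'tcp_pos': array([ 143.40099814, -633.27735582,  230.2841542 ]), 'tcp_rot': array([-0.70265259, -0.079297  ,  0.70279147, -0.07794532]), 'wrist_force': array([ 0.08343212, -0.08680172, -0.0652168 ]), 'wrist_torque': array([-0.01979857,  0.02717886,  0.058268  ]), 'gripper_width': 0.997518966455807}
scene 53.20504857135231 279.67602714020074 211.23744414015837 [[-0.657, 0.754, -0.018, 314.839], [0.485, 0.404, -0.776, -99.069], [-0.577, -0.519, -0.63, 1642.729], [0.0, 0.0, 0.0, 1.0]] 0.9957355442176871
top 48.12838973000569 280.3679559182357 209.137645724815 [[-0.006, -1.0, -0.022, -7.656], [-0.981, 0.01, -0.194, 465.689], [0.194, 0.02, -0.981, 1311.203], [0.0, 0.0, 0.0, 1.0]] 0.9960331632653061
wrist 65.70646984690485 274.0478220440867 207.28185792524732 [[0.222, -0.975, -0.001, -648.802], [-0.922, -0.21, 0.324, -41.939], [-0.316, -0.071, -0.946, 380.315], [0.0, 0.0, 0.0, 1.0]] 0.9959481292517007
```

View pics/scene0.png

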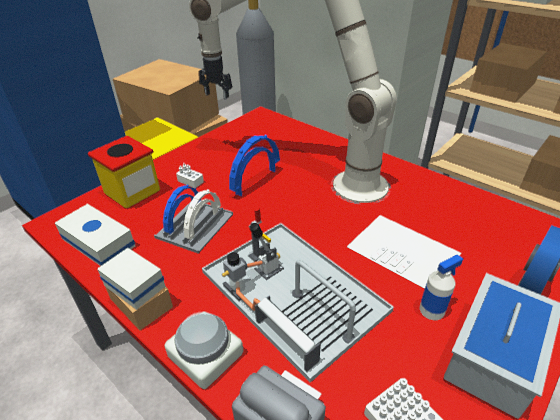

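View pics/top0.png

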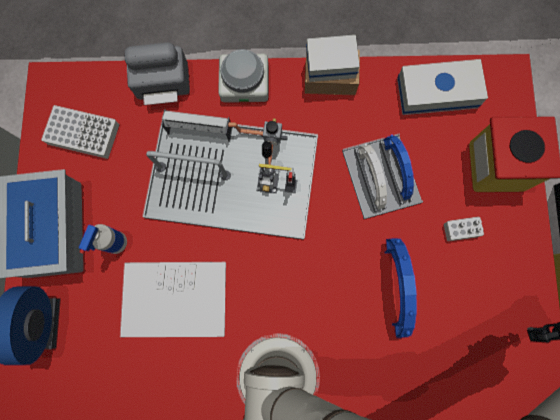

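View pics/wrist0.png

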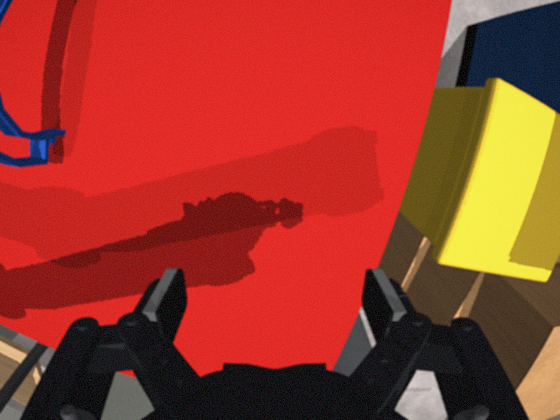

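Candidates for the blue frame: the one in the drip stand slot (top 398,168; scene 180,205), and the free-standing, seemingly larger one (top 402,287; scene 255,165). The stand one matches the description. I'll check the sizes and look at close crops.

Run:
```python
from h import *
def ld(n): return dict(np.load('pics/'+n+'.npz'))
t=ld('top0');s=ld('scene0')
a=cv2.resize(t['color'][110:230,330:450],None,fx=3.3,fy=3.3,interpolation=cv2.INTER_CUBIC)
b=cv2.resize(s['color'][170:250,145:245],None,fx=3.3,fy=3.3*1.2,interpolation=cv2.INTER_CUBIC)
c=cv2.resize(s['color'][195:315,200:320],(396,396),interpolation=cv2.INTER_CUBIC)
d=cv2.resize(t['color'][100:220,220:340],(396,396),interpolation=cv2.INTER_CUBIC)
b=cv2.resize(b,(396,396))
cv2.imwrite('pics/crop1.png',np.hstack([a,b])[:,:,::-1]);cv2.imwrite('pics/crop2.png',np.hstack([c,d])[:,:,::-1])
for n,f in(('top',t),('scene',s)):
    W=cloud(f);hsv=cv2.cvtColor(f['color'],cv2.COLOR_RGB2HSV)
    m=((hsv[...,0]>100)&(hsv[...,0]<130)&(hsv[...,1]>120)&(hsv[...,2]>60)).astype(np.uint8)
    k,lab,st,ce=cv2.connectedComponentsWithStats(m)
    for i in range(1,k):
        if st[i,4]>150:
            P=W[lab==i];P=P[~np.isnan(P[:,0])]
            print(n,ce[i].round(),st[i,4],'min',np.percentile(P,2,0).round(),'max',np.percentile(P,98,0).round())
```

```text
top [444.  81.] 263 min [ 814. -523.   70.] max [ 864. -474.   82.]
top [402. 165.] 757 min [ 496. -378.   36.] max [ 668. -323.  148.]
top [ 32. 223.] 4091 min [306. 590. 130.] max [532. 730. 140.]
top [ 88. 238.] 252 min [338. 463.  32.] max [398. 568. 198.]
top [116. 242.] 189 min [346. 442.  38.] max [403. 471. 101.]
top [404. 287.] 1609 min [ 119. -346.   44.] max [ 364. -312.  198.]
top [  8. 323.] 1073 min [ 61. 635. 163.] max [242. 680. 233.]
scene [ 52. 101.] 20825 min [  291. -1856.  -482.] max [  727. -1241.   571.]
scene [501.  28.] 155 min [-1102.    43.   275.] max [-1076.    63.   429.]
scene [249. 161.] 982 min [ 115. -346.   12.] max [ 378. -310.  197.]
scene [173. 208.] 513 min [ 514. -369.   35.] max [ 678. -319.  148.]
scene [ 91. 225.] 151 min [ 813. -527.   73.] max [ 864. -475.   80.]
scene [543. 262.] 1380 min [129. 636. 116.] max [252. 683. 231.]
scene [101. 250.] 182 min [ 772. -584.   15.] max [ 910. -377.   32.]
scene [450. 264.] 274 min [344. 466. 146.] max [404. 500. 197.]
scene [137. 290.] 171 min [ 846. -214.  111.] max [953. -90. 124.]
scene [510. 330.] 5096 min [306. 592. 133.] max [535. 731. 139.]
scene [435. 302.] 448 min [387. 451.  35.] max [417. 512. 101.]
```

View pics/crop1.png

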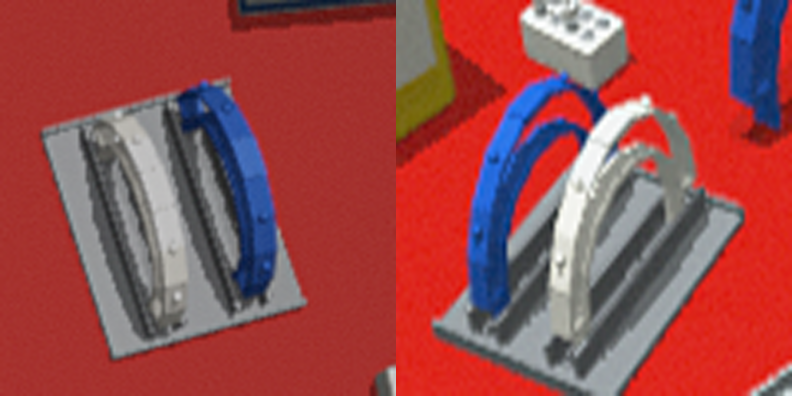

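View pics/crop2.png

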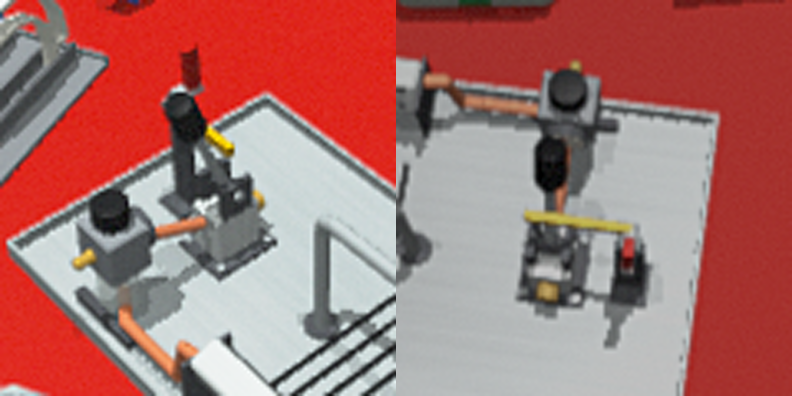

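Crop: the blue arch in the stand slot is ~193 mm wide, its top at z≈147; the free-standing one is 260 mm wide and 198 mm tall, so it is the larger size. Next I measure the poses in both views.

Run:
```python
from h import *
def ld(n): return dict(np.load('pics/'+n+'.npz'))
t=ld('top0');s=ld('scene0')
def ray(f,u,v,z):
    E=f['extrinsics'];R,T=E[:3,:3],E[:3,3];c=-R.T@T;d=R.T@np.array([(u-f['cx'])/K(f),(v-f['cy'])/K(f),1]);return c+d*(z-c[2])/d[2]
for n,f in(('top',t),('scene',s)):
    W=cloud(f);hsv=cv2.cvtColor(f['color'],cv2.COLOR_RGB2HSV);H,S,V=[hsv[...,i].astype(int) for i in range(3)]
    near=lambda x,y,r:(np.hypot(W[...,0]-x,W[...,1]-y)<r)
    blue=(H>100)&(H<130)&(S>120)&(V>60)&near(590,-350,130)
    for nm,m in(('bluetop',blue&(W[...,2]>142)),('blue',blue&(W[...,2]>40))):
        P=W[m];xy=P[:,:2];c=xy.mean(0);u=np.linalg.svd(xy-c)[2][0]
        print(n,nm,len(P),P.mean(0).round(1),'z',np.percentile(P[:,2],[5,50,95]).round(),'yaw',np.degrees(np.arctan2(u[1],u[0])).round(1),'ext',np.ptp((xy-c)@u).round(),np.ptp((xy-c)@[-u[1],u[0]]).round())
    # bar
    m=(W[...,2]>138)&(W[...,2]<156)&(W[...,0]>450)&(W[...,0]<750)&(W[...,1]>50)&(W[...,1]<400)
    P=W[m];xy=P[:,:2];c=np.median(xy,0);u=np.linalg.svd(xy-xy.mean(0))[2][0];e=(xy-c)@u
    print(n,'bar',len(P),P.mean(0).round(1),'zmax',P[:,2].max().round(1),'dir',np.degrees(np.arctan2(u[1],u[0])).round(1),'mid',(c+u*(e.max()+e.min())/2).round(1),np.ptp(e).round(1),np.std((xy-xy.mean(0))@[-u[1],u[0]]).round(1))
    reg=(W[...,0]>500)&(W[...,0]<760)&(W[...,1]>-150)&(W[...,1]<120)
    for nm,m in (('red',((H<8)|(H>172))&(S>150)&(W[...,2]>130)&reg),('yellow',(H>20)&(H<35)&(S>120)&(W[...,2]>110)&reg),('black',(V<60)&(W[...,2]>165)&reg)):
        P=W[m]; 
        if len(P): 
            vv,uu=np.nonzero(m);print(n,nm,len(P),(uu.mean().round(1),vv.mean().round(1)),np.median(P,0).round(1),P.min(0).round(),P.max(0).round())
```

```text
top bluetop 113 [ 583.8 -351.1  145.2] z [142. 145. 149.] yaw -165.9 ext 80.0 20.0
top blue 713 [ 574.5 -352.1  112.2] z [ 51. 113. 146.] yaw -164.9 ext 189.0 23.0
top bar 369 [591.5 252.  148. ] zmax 156.0 dir 81.9 mid [592.  255.2] 205.6 3.9
top red 24 (np.float64(287.1), np.float64(172.8)) [526.6 -39.9 186.6] [520. -43. 162.] [594.  30. 209.]
top yellow 86 (np.float64(273.5), np.float64(166.3)) [562.3   5.9 147.5] [555. -40. 132.] [667.  44. 153.]
top black 145 (np.float64(266.7), np.float64(149.5)) [592.5  21.3 204.5] [521. -40. 171.] [618.  34. 217.]
scene bluetop 55 [ 589.7 -350.5  145.7] z [142. 146. 149.] yaw 17.2 ext 56.0 23.0
scene blue 493 [ 623.1 -340.1  103. ] z [ 47. 106. 146.] yaw 15.3 ext 190.0 26.0
scene bar 398 [599.7 263.5 148.3] zmax 154.4 dir -98.1 mid [598.6 255.5] 204.3 3.6
scene red 76 (np.float64(256.8), np.float64(216.1)) [534.3 -36.8 176.3] [522. -48. 143.] [620.  30. 204.]
scene yellow 37 (np.float64(265.9), np.float64(237.4)) [571.5  33.1 148. ] [564.  15. 144.] [588.  48. 177.]
scene black 115 (np.float64(255.7), np.float64(230.7)) [606.6  30.1 198.3] [589.  11. 166.] [620.  37. 215.]
```

```bash
cat >> h.py <<'E'
from scipy.spatial.transform import Rotation as Ro
def go(x,y,z,jaw=None):
    """deltas in tool axes to reach TCP x,y,z with jaw axis at yaw (deg, mod 180)"""
    s=status.state();R=Ro.from_quat(s['tcp_rot']).as_matrix();d=R.T@(np.array([x,y,z])-s['tcp_pos'])/10
    yw=np.degrees(np.arctan2(R[1,1],R[0,1]));out=[d.round(2).tolist()]
    print('tcp',s['tcp_pos'].round(1),'jawyaw',yw.round(1),'toolx',R[:,0].round(3),'z',R[:,2].round(3),'F',s['wrist_force'].round(1),'w',s['gripper_width'].round(3),'t',s['time_s'])
    tx=None
    if jaw is not None:
        tx=(jaw-yw+90)%180-90; tx=tx*np.sign(R[2,0])
    print(' delta cm',out[0],'turn about tool x deg',tx)
E
python3 -c "
from h import *
go(590,-349,300,105)
R=Ro.from_quat(status.state()['tcp_rot']).as_matrix();print(R.round(3), status.state()['qpos'].round(2))"
```

```text
Traceback (most recent call last):
  File "h.py", line 16, in go
    print('tcp',s['tcp_pos'].round(1),'jawyaw',yw.round(1),'toolx',R[:,0].round(3),'z',R[:,2].round(3),'F',s['wrist_force'].round(1),'w',s['gripper_width'].round(3),'t',s['time_s'])
                                                                                                                                         ^^^^^^^^^^^^^^^^^^^^^^^^
AttributeError: 'float' object has no attribute 'round'
```

```bash
sed -i "s/s\['gripper_width'\].round(3)/round(s['gripper_width'],3)/" h.py
python3 -c "
from h import *
go(590,-349,300,105)
R=Ro.from_quat(status.state()['tcp_rot']).as_matrix();print(R.round(3), status.state()['qpos'].round(2))"
```

```text
tcp [ 143.5 -633.4  230.5] jawyaw -77.2 toolx [-0.     0.001 -1.   ] z [-0.975 -0.221 -0.   ] F [ 0.5 -0.4 -0.3] w 1.003 t 0.15
 delta cm [-6.92, -17.88, -49.83] turn about tool x deg -2.2302326961527115
[[-0.     0.221 -0.975]
 [ 0.001 -0.975 -0.221]
 [-1.    -0.002 -0.   ]] [ 1.61  0.5  -0.43  1.55  0.22  1.14 -0.21]
```

>>> apply_moves(deltas=[[[-0.43, -1.12, -3.11], 0, -1], [[-0.43, -1.12, -3.11], 0, -1], [[-0.43, -1.12, -3.11], 0, -1], [[-0.43, -1.12, -3.11], 0, -1], [[-0.43, -1.12, -3.11], 0, -1], [[-0.43, -1.12, -3.11], 0, -1], [[-0.43, -1.12, -3.11], 0, -1], [[-0.43, -1.12, -3.11], 0, -1], [[-0.43, -1.12, -3.11], 0, -1], [[-0.43, -1.12, -3.11], 0, -1], [[-0.43, -1.12, -3.11], 0, -1], [[-0.43, -1.12, -3.11], 0, -1], [[-0.43, -1.12, -3.11], 0, -1], [[-0.43, -1.12, -3.11], 0, -1], [[-0.43, -1.12, -3.11], 0, -1], [[-0.43, -1.12, -3.11], 0, -1], [[0, 0, 0], -2.2, -1], [[0, 0, 0], 0, -1], [[0, 0, 0], 0, -1]])

```text
time_s: 2.05
tcp_pos: [588.6, -349.9, 299.5]
tcp_rot: [-0.701, -0.091, 0.702, -0.091]
wrist_force: [-0.3, -0.5, -0.6]
gripper_width: 0.999
```

```bash
cat >> h.py <<'E'
def wcloud(f):
    z=np.array(f['range_z'],float);h,w=z.shape;fl=K(f);v,u=np.mgrid[:h,:w];x=u-f['cx'];y=v-f['cy'];r=np.hypot(x,y)+1e-9
    th=r/fl;k=np.tan(th)/r;P=np.stack([x*k*z,y*k*z,z],-1);E=np.array(f['extrinsics']);W=(P-E[:3,3])@E[:3,:3];W[(z==0)|(th>1.4)]=np.nan;return W
E
python3 - <<'E'
from h import *
go(590,-349,300,105)
f=save('wrist','w1');W=wcloud(f);hsv=cv2.cvtColor(f['color'],cv2.COLOR_RGB2HSV);H,S,V=[hsv[...,i].astype(int) for i in range(3)]
blue=(H>100)&(H<130)&(S>120)&(V>60)&(np.hypot(W[...,0]-590,W[...,1]+350)<130)
for nm,m in(('top',blue&(W[...,2]>141)),('all',blue&(W[...,2]>50))):
    P=W[m];xy=P[:,:2];c=xy.mean(0);u=np.linalg.svd(xy-c)[2][0];n=np.array([-u[1],u[0]])
    print(nm,len(P),P.mean(0).round(1),np.percentile(P[:,2],[5,50,95,99]).round(1),'yaw',np.degrees(np.arctan2(u[1],u[0])).round(1))
    for d in(u,n): e=(xy-c)@d;print('  ',(c+d*(np.percentile(e,1)+np.percentile(e,99))/2).round(1),np.ptp(e).round(1))
E
```

```text
tcp [ 588.6 -349.9  299.5] jawyaw -75.1 toolx [-0.001 -0.    -1.   ] z [-0.967 -0.257  0.001] F [-0.3 -0.5 -0.6] w 0.999 t 2.05
 delta cm [-0.05, -0.05, -0.16] turn about tool x deg -0.13580555680732687
top 977 [ 588.8 -351.6  151. ] [141.6 145.1 146.6 377.4] yaw -160.8
   [ 587.9 -351.9] 52.3
   [ 587.  -346.5] 33.2
all 3026 [ 605.1 -347.3  131.4] [ 89.2 135.8 146.  147. ] yaw -164.6
   [ 597.  -349.5] 177.9
   [ 605.1 -347.4] 33.6
```

View pics/w1.png

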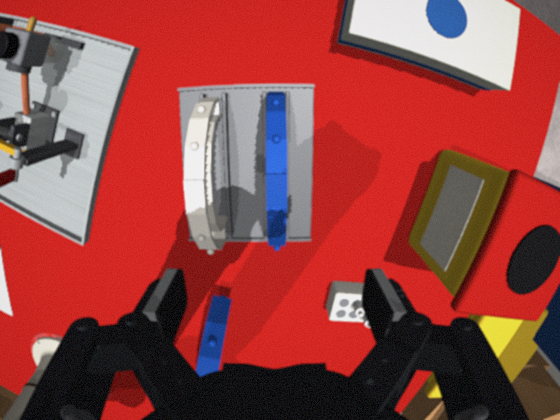

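Run:
```python
from h import *
a=np.radians(15.2);u=np.array([np.cos(a),np.sin(a)]);n=np.array([-u[1],u[0]]);c0=np.array([588,-351.5])
for nm,cf in(('w1',wcloud),('top0',cloud),('scene0',cloud)):
    f=dict(np.load('pics/'+nm+'.npz'));W=cf(f);hsv=cv2.cvtColor(f['color'],cv2.COLOR_RGB2HSV);H,S,V=[hsv[...,i].astype(int) for i in range(3)]
    blue=(H>100)&(H<130)&(S>120)&(V>60)&(np.hypot(W[...,0]-590,W[...,1]+350)<130)
    for lo,hi in((142,150),(120,130),(95,110)):
        P=W[blue&(W[...,2]>lo)&(W[...,2]<hi)];e=(P[:,:2]-c0)@u;g=(P[:,:2]-c0)@n
        L,Rr=np.median(e[e<0]),np.median(e[e>0]);q=np.percentile(e,[2,98]);print(nm,lo,len(P),'u ends',q.round(1),'mid',q.mean().round(1),'medLR',((L+Rr)/2).round(1),'n',np.percentile(g,[3,50,97]).round(1))
```

```text
w1 142 862 u ends [-21.3  20.5] mid -0.4 medLR 0.2 n [-9.8 -1.2  8.2]
w1 120 283 u ends [-60.2  58.3] mid -0.9 medLR -1.3 n [-9.5 -0.5  9.1]
w1 95 251 u ends [-83.5  84.9] mid 0.7 medLR 0.0 n [-9.2 -0.8  7.7]
top0 142 110 u ends [-29.6  19.4] mid -5.1 medLR -2.3 n [-8.4  1.6 10.1]
top0 120 53 u ends [-66.   57.1] mid -4.5 medLR -3.1 n [-6.6  3.9 11. ]
top0 95 157 u ends [-84.6  78.3] mid -3.2 medLR -5.7 n [-6.   5.1 10.2]
scene0 142 55 u ends [-22.   24.3] mid 1.1 medLR 0.7 n [-10.4   0.4  10.4]
scene0 120 21 u ends [-18.7  59.5] mid 20.4 medLR -1.8 n [-10.7  -0.5   9.7]
scene0 95 107 u ends [-74.4  83.5] mid 4.6 medLR 1.8 n [-9.   2.3 10.2]
```

```bash
python3 -c "
from h import *
go(588,-351.5,121,105.2)"
```

```text
tcp [ 588.3 -350.3  299.6] jawyaw -75.2 toolx [-0.001 -0.    -1.   ] z [-0.967 -0.256  0.001] F [-0.5  0.4  0.2] w 1.002 t 2.1
 delta cm [17.86, 0.1, 0.04] turn about tool x deg -0.3774748959315275
```

>>> apply_moves(deltas=[[[2.5, 0.1, 0], -0.3, -0.4], [[2.5, 0, 0], 0, -0.4], [[2.5, 0, 0], 0, -0.4], [[2.5, 0, 0], 0, -0.4], [[2.5, 0, 0], 0, -0.4], [[2.2, 0, 0], 0, -0.4], [[1.6, 0, 0], 0, -0.4], [[1.0, 0, 0], 0, -0.4], [[0.5, 0, 0], 0, -0.4], [[0, 0, 0], 0, -0.4], [[0, 0, 0], 0, -0.4]], squeeze=40)

```text
time_s: 3.2
tcp_pos: [590.3, -350.4, 123.2]
tcp_rot: [0.701, 0.094, -0.7, 0.094]
wrist_force: [-1.2, 0.5, 0.1]
gripper_width: 0.697
```

```bash
python3 -c "
from h import *
go(588,-351.5,121,105.2)
f=save('wrist','w2')"
```

```text
tcp [ 590.3 -350.4  123.2] jawyaw -74.7 toolx [ 0.001 -0.001 -1.   ] z [-0.965 -0.263 -0.001] F [-1.2  0.5  0.1] w 0.697 t 3.2
 delta cm [0.22, 0.04, 0.25] turn about tool x deg 0.05948486309699774
```

View pics/w2.png

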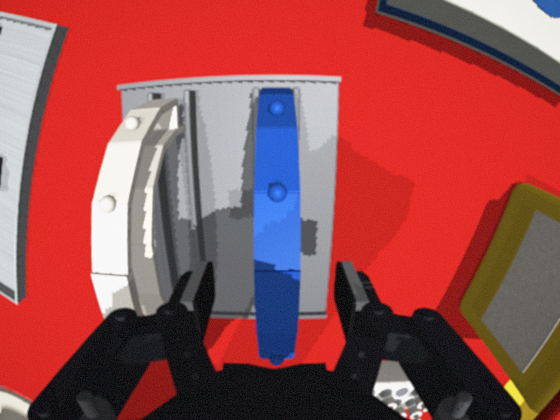

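Run:
```python
from h import *
f=dict(np.load('pics/w2.npz'));W=wcloud(f)
for r in range(100,360,10): print(r,W[r,276].round(1))
print(W[200,258:300:5].round(0).tolist());print(W[300,255:300:5].round(0).tolist())
```

```text
100 [ 671.8 -329.1   81. ]
110 [ 666.7 -330.3   98.7]
120 [ 661.9 -331.6  100.1]
130 [ 657.6 -332.7  107.7]
140 [ 653.4 -333.8  112.7]
150 [ 649.4 -334.9  116.5]
160 [ 645.2 -336.   118.9]
170 [ 641.6 -337.   123.1]
180 [ 638.2 -337.9  127.5]
190 [ 635.8 -338.5  135. ]
200 [ 632.  -339.6  136.3]
210 [ 626.8 -341.   133.6]
220 [ 622.9 -342.1  134.9]
230 [ 619.4 -343.   137.6]
240 [ 615.4 -344.1  138.6]
250 [ 611.3 -345.3  139.7]
260 [ 607.8 -346.2  142. ]
270 [nan nan nan]
280 [ 600.3 -348.3  145.8]
290 [ 594.8 -349.8  145.1]
300 [ 590.3 -351.   146.1]
310 [ 584.4 -352.7  145.4]
320 [ 578.6 -354.3  145.3]
330 [ 572.3 -356.   145.1]
340 [ 561.4 -359.1  139.8]
350 [ 549.2 -362.5  134.1]
[[629.0, -332.0, 132.0], [629.0, -335.0, 132.0], [630.0, -337.0, 131.0], [631.0, -339.0, 134.0], [632.0, -340.0, 136.0], [632.0, -343.0, 133.0], [632.0, -345.0, 133.0], [632.0, -347.0, 131.0], [633.0, -349.0, 132.0]]
[[587.0, -342.0, 145.0], [588.0, -344.0, 146.0], [588.0, -346.0, 145.0], [589.0, -349.0, 145.0], [589.0, -351.0, 145.0], [590.0, -353.0, 145.0], [590.0, -355.0, 145.0], [592.0, -357.0, 146.0], [592.0, -359.0, 145.0]]
```

>>> apply_moves(deltas=[[[0.2, 0.05, 0.25], 0, -0.4], [[0, 0, 0], 0, 0.2], [[0, 0, 0], 0, 1], [[0, 0, 0], 0, 1], [[0, 0, 0], 0, 1], [[0, 0, 0], 0, 1], [[0, 0, 0], 0, 1], [[0, 0, 0], 0, 1]], squeeze=40)

```text
time_s: 4.05
tcp_pos: [587.5, -351.5, 120.4]
tcp_rot: [0.701, 0.094, -0.701, 0.094]
wrist_force: [-0.7, -0.9, 2.9]
gripper_width: 0.222
```

```bash
python3 -c "
from h import *
go(588,-351.5,121,105.2)
"
```

```text
tcp [ 587.5 -351.5  120.4] jawyaw -74.7 toolx [ 0. -0. -1.] z [-0.965 -0.263 -0.   ] F [-0.7 -0.9  2.9] w 0.222 t 4.05
 delta cm [-0.06, 0.02, -0.05] turn about tool x deg 0.06414400745660487
```

>>> apply_moves(deltas=[[[-1, 0, 0], 0, 1], [[-2, 0, 0], 0, 1], [[-2.5, 0, 0], 0, 1], [[-2.5, 0, 0], 0, 1], [[-2.5, 0, 0], 0, 1], [[-2.5, 0, 0], 0, 1], [[-2.5, 0, 0], 0, 1], [[-2.5, 0, 0], 0, 1], [[-2.5, 0, 0], 0, 1], [[-2, 0, 0], 0, 1], [[-1, 0, 0], 0, 1], [[0, 0, 0], 0, 1]])

```text
time_s: 5.25
tcp_pos: [588.0, -351.3, 356.9]
tcp_rot: [0.702, 0.093, -0.7, 0.095]
wrist_force: [-0.4, 0.2, -0.9]
gripper_width: 0.231
```

Run:
```python
from h import *
go(595,100,360,81.9)
save('wrist','w3');save('scene','s3')
a=cv2.imread('pics/w3.png');b=cv2.imread('pics/s3.png');cv2.imwrite('pics/c3.png',cv2.resize(np.hstack([a,b]),(800,300)))
```

```text
tcp [ 588.  -351.3  356.9] jawyaw -74.7 toolx [ 0.003 -0.001 -1.   ] z [-0.965 -0.264 -0.002] F [-0.4  0.2 -0.9] w 0.231 t 5.25
 delta cm [-0.36, -43.35, -12.56] turn about tool x deg 23.3802007045756
```

View pics/c3.png

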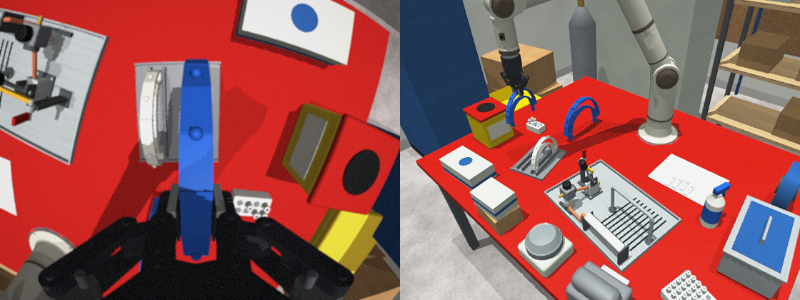

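>>> apply_moves(deltas=[[[0, -2, 0], 5.8, 1], [[0, -2, 0], 5.8, 1], [[0, -2, 0], 5.8, 1], [[0, -2, 0], 5.8, 1], [[0, 0, 0], 0, 1], [[0, 0, 0], 0, 1]])

```text
time_s: 5.95
tcp_pos: [577.8, -272.2, 354.0]
tcp_rot: [-0.705, 0.048, 0.706, 0.048]
wrist_force: [0.6, -0.2, -0.2]
gripper_width: 0.228
```

Run:
```python
from h import *
go(560,130,360,81.9)
```

```text
tcp [ 577.8 -272.2  354. ] jawyaw -97.8 toolx [-0.002  0.    -1.   ] z [-0.991  0.135  0.002] F [ 0.6 -0.2 -0.2] w 0.228 t 5.95
 delta cm [-0.59, -39.61, 7.21] turn about tool x deg 0.32449349113682047
```

>>> apply_moves(deltas=[[[-0.3, -2, 0.5], 0.3, 1], [[-0.3, -3, 0.5], 0, 1], [[0, -3, 0.5], 0, 1], [[0, -3, 0.5], 0, 1], [[0, -3, 0.5], 0, 1], [[0, -3, 0.5], 0, 1], [[0, -3, 0.5], 0, 1], [[0, -3, 0.5], 0, 1], [[0, -3, 0.6], 0, 1], [[0, -3, 0.6], 0, 1], [[0, -3, 0.6], 0, 1], [[0, -3, 0.6], 0, 1], [[0, -3, 0.5], 0, 1], [[0, -1.6, 0.2], 0, 1], [[0, 0, 0], 0, 1], [[0, 0, 0], 0, 1]])

```text
time_s: 7.55
tcp_pos: [565.0, 128.1, 360.4]
tcp_rot: [-0.705, 0.051, 0.706, 0.051]
wrist_force: [0.6, -0.9, -0.7]
gripper_width: 0.221
```

Run:
```python
from h import *
go(595,255,360,81.9)
save('wrist','w4');save('scene','s4')
a=cv2.imread('pics/w4.png');b=cv2.imread('pics/s4.png');cv2.imwrite('pics/c4.png',cv2.resize(np.hstack([a,b]),(800,300)))
```

```text
tcp [565.  128.1 360.4] jawyaw -98.3 toolx [-0.001 -0.001 -1.   ] z [-0.99   0.144  0.001] F [ 0.6 -0.9 -0.7] w 0.221 t 7.55
 delta cm [0.03, -12.99, -1.14] turn about tool x deg -0.15649656659434186
```

View pics/w4.png

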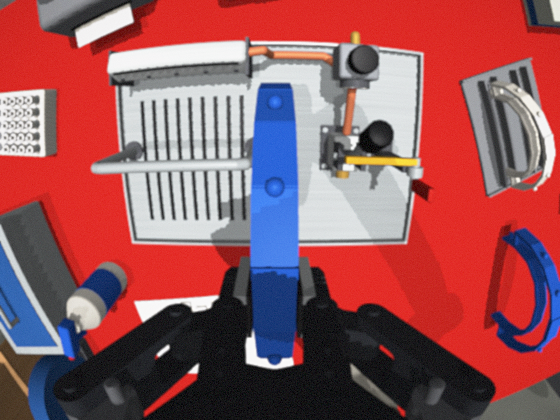

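View pics/s4.png

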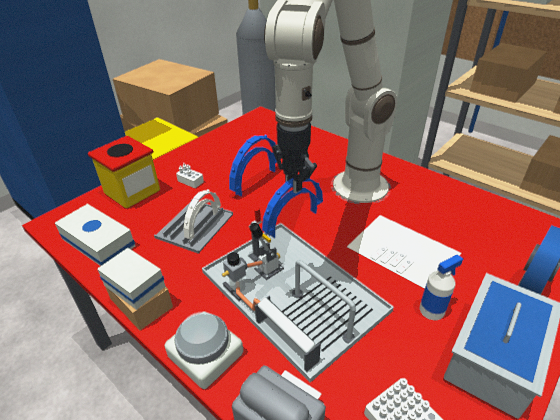

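Run:
```python
from h import *
f=dict(np.load('pics/w4.npz'));W=wcloud(f)
hsv=cv2.cvtColor(f['color'],cv2.COLOR_RGB2HSV);H,S,V=[hsv[...,i].astype(int) for i in range(3)]
grey=(S<50)
m=grey&(W[...,2]>142)&(W[...,2]<156)&(W[...,0]>540)&(W[...,0]<660)&(W[...,1]>150)&(W[...,1]<400)
P=W[m];xy=P[:,:2];c=xy.mean(0);u=np.linalg.svd(xy-c)[2][0];e=(xy-c)@u;g=(xy-c)@[-u[1],u[0]]
print(len(P),c.round(1),'dir',np.degrees(np.arctan2(u[1],u[0])).round(2),(c+u*e.min()).round(1),(c+u*e.max()).round(1),'g',np.percentile(g,[2,50,98]).round(1),'z95',np.percentile(P[:,2],[50,90,98]).round(1))
for vv in (160,165,170):print([W[vv,x].round(0).tolist() for x in (100,130,160,200,240)])
# top view bar, ridge per y bin
for nm,cf in(('w4',wcloud),('top0',cloud),('scene0',cloud)):
    f=dict(np.load('pics/'+nm+'.npz'));W=cf(f)
    m=(W[...,2]>143)&(W[...,2]<156)&(W[...,0]>540)&(W[...,0]<660)&(W[...,1]>140)&(W[...,1]<400)
    P=W[m]
    for y in range(150,370,20):
        Q=P[abs(P[:,1]-y)<10]
        if len(Q)>3: print(nm,y,len(Q),'x',np.percentile(Q[:,0],[10,50,90]).round(1),'z',np.percentile(Q[:,2],[50,90]).round(1))
```

```text
1863 [595.2 244.4] dir 81.65 [581.8 153.2] [611.2 353.5] g [-6.1 -0.3  7.5] z95 [148.2 149.9 150.5]
[[616.0, 351.0, 122.0], [596.0, 362.0, 11.0], [603.0, 257.0, 144.0], [595.0, 209.0, 146.0], [588.0, 163.0, 146.0]]
[[612.0, 337.0, 147.0], [605.0, 293.0, 151.0], [598.0, 256.0, 149.0], [590.0, 209.0, 149.0], [583.0, 164.0, 149.0]]
[[607.0, 337.0, 150.0], [599.0, 296.0, 150.0], [592.0, 257.0, 150.0], [584.0, 210.0, 147.0], [548.0, 184.0, 5.0]]
w4 150 42 x [578.3 582.3 586.4] z [144.5 146. ]
w4 170 224 x [578.6 584.7 590. ] z [147.8 149.9]
w4 190 210 x [581.5 587.5 592.3] z [148.  150.1]
w4 210 218 x [584.  590.4 595.6] z [148.7 150.1]
w4 230 210 x [586.8 593.1 598.3] z [148.5 150. ]
w4 250 196 x [590.3 596.3 601.4] z [148.3 149.9]
w4 270 194 x [592.4 598.8 604.1] z [148.4 149.8]
w4 290 182 x [595.8 602.1 607.2] z [148.4 150. ]
w4 310 168 x [598.4 604.7 609.6] z [148.3 149.8]
w4 330 155 x [601.6 607.7 612.7] z [148.5 149.9]
w4 350 69 x [604.6 609.9 614.3] z [146.3 148.5]
top0 150 8 x [574.1 577.2 579.4] z [145.5 149. ]
top0 170 38 x [575.3 579.7 585.9] z [147.6 152.3]
top0 190 35 x [577.
[... 301 characters left out ...]
 599.8 605.2] z [149.1 152.8]
top0 330 32 x [599.1 603.5 608. ] z [149.3 152.9]
top0 350 16 x [600.8 604.5 609.6] z [147.1 150.3]
scene0 150 6 x [578.7 583.4 586.1] z [145.8 147.6]
scene0 170 28 x [581.  587.2 590.1] z [149.3 150.7]
scene0 190 32 x [583.7 590.  593.6] z [149.6 151.7]
scene0 210 32 x [587.2 592.5 597. ] z [149.8 151.9]
scene0 230 37 x [589.2 595.4 598.8] z [149.1 152.3]
scene0 250 36 x [591.6 598.  601.3] z [149.1 151.3]
scene0 270 37 x [594.7 601.2 604.6] z [149.5 151.8]
scene0 290 40 x [598.7 604.3 607. ] z [149.2 152.3]
scene0 310 42 x [602.  606.8 611. ] z [150.1 151.6]
scene0 330 41 x [604.  610.1 614.1] z [149.9 152.6]
scene0 350 33 x [605.2 611.5 615.2] z [147.1 149. ]
```

Run:
```python
from h import *
go(596.5,255,172,81.8)
```

```text
tcp [565.1 127.2 360.6] jawyaw -98.4 toolx [-0.001 -0.001 -1.   ] z [-0.989  0.146  0.   ] F [ 0.1 -0.8 -0.1] w 0.224 t 7.65
 delta cm [18.84, -13.12, -1.25] turn about tool x deg -0.18640621046398564
```

>>> apply_moves(deltas=[[[0, -2.6, -0.25], 0, 1], [[0, -2.6, -0.25], 0, 1], [[0, -2.6, -0.25], 0, 1], [[0, -2.6, -0.25], 0, 1], [[0, -2.7, -0.25], 0, 1], [[0, 0, 0], 0, 1], [[1.5, 0, 0], 0, 1], [[2, 0, 0], 0, 1], [[2, 0, 0], 0, 1], [[2, 0, 0], 0, 1], [[2, 0, 0], 0, 1], [[2, 0, 0], 0, 1], [[1, 0, 0], 0, 1], [[0, 0, 0], 0, 1], [[0, 0, 0], 0, 1]])

```text
time_s: 9.15
tcp_pos: [596.2, 256.7, 236.4]
tcp_rot: [0.705, -0.051, -0.705, -0.051]
wrist_force: [0.1, 0.6, 0.2]
gripper_width: 0.224
```

Run:
```python
from h import *
go(596.5,255,166,81.8)
save('wrist','w5');f=save('scene','s5')
a=cv2.imread('pics/w5.png');b=cv2.imread('pics/s5.png');cv2.imwrite('pics/c5.png',np.hstack([cv2.resize(a,(400,300)),cv2.resize(b[190:340,230:430],(400,300))]))
```

```text
tcp [596.2 256.7 236.4] jawyaw -98.3 toolx [ 0. -0. -1.] z [-0.99   0.144 -0.   ] F [0.1 0.6 0.2] w 0.224 t 9.15
 delta cm [7.04, 0.16, -0.05] turn about tool x deg -0.10280982585845777
```

View pics/c5.png

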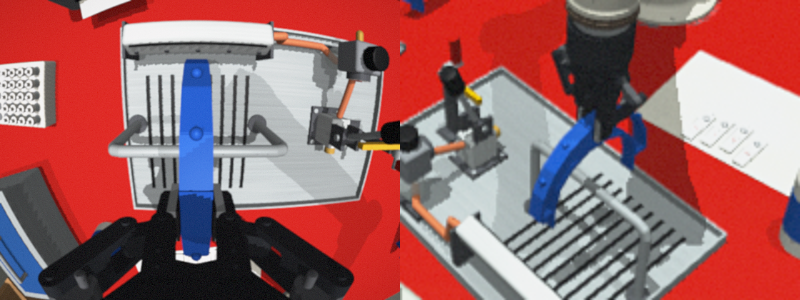

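>>> apply_moves(deltas=[[[1.5, 0.1, 0], 0, 1], [[1.5, 0, 0], 0, 1], [[1.5, 0, 0], 0, 1], [[1.2, 0, 0], 0, 1], [[0.6, 0, 0], 0, 1], [[0.2, 0, 0], 0, 1], [[0.2, 0, 0], 0, 1], [[0, 0, 0], 0, 1], [[0, 0, 0], 0, 1]])

```text
time_s: 10.15
tcp_pos: [595.9, 256.8, 169.8]
tcp_rot: [0.706, -0.051, -0.705, -0.051]
wrist_force: [-0.1, -0.0, -0.9]
gripper_width: 0.222
```

Run:
```python
from h import *
go(596.5,255,166,81.8)
save('wrist','w6');f=save('scene','s6')
a=cv2.imread('pics/w6.png');b=cv2.imread('pics/s6.png');cv2.imwrite('pics/c6.png',np.hstack([cv2.resize(a,(400,300)),cv2.resize(b[190:340,230:430],(400,300))]))
```

```text
tcp [595.9 256.8 169.8] jawyaw -98.2 toolx [ 0.001  0.    -1.   ] z [-0.99   0.143 -0.001] F [-0.1 -0.  -0.9] w 0.222 t 10.15
 delta cm [0.38, 0.17, -0.08] turn about tool x deg -0.03442483918462358
```

View pics/c6.png

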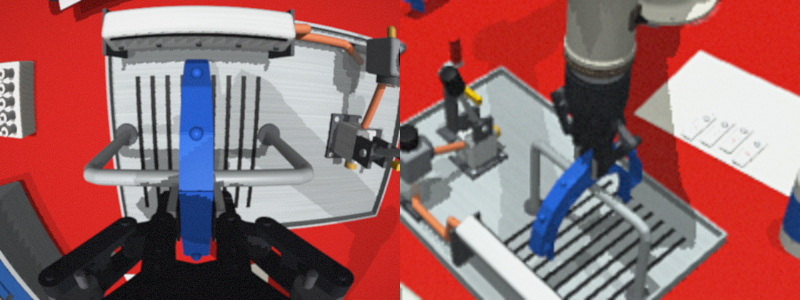

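Over the bar, straddling. Now lowering to contact.

>>> apply_moves(deltas=[[[0.2, 0, -0.08], 0, 1], [[0.15, 0, 0], 0, 1], [[0.05, 0, 0], 0, 1], [[0, 0, 0], 0, 1]])

```text
time_s: 10.65
tcp_pos: [596.5, 256.4, 165.3]
tcp_rot: [0.705, -0.051, -0.705, -0.051]
wrist_force: [-0.1, -1.8, 1.4]
gripper_width: 0.225
```

```bash
python3 -c "
from h import *
go(596.5,255,166,81.8)"
```

```text
tcp [596.5 256.4 165.3] jawyaw -98.2 toolx [ 0. -0. -1.] z [-0.99   0.143 -0.   ] F [-0.1 -1.8  1.4] w 0.225 t 10.65
 delta cm [-0.07, 0.14, -0.02] turn about tool x deg -0.040320265866569116
```

>>> apply_moves(deltas=[[[0.1, 0, 0], 0, 1], [[0, 0, 0], 0, 1], [[0, 0, 0], 0, 0.5], [[0, 0, 0], 0, 0.4], [[0, 0, 0], 0, 0.2], [[0, 0, 0], 0, 0], [[0, 0, 0], 0, -0.2], [[0, 0, 0], 0, -0.4], [[0, 0, 0], 0, -0.4]])

```text
time_s: 11.55
tcp_pos: [596.3, 256.5, 164.1]
tcp_rot: [-0.705, 0.051, 0.705, 0.051]
wrist_force: [-0.4, -0.1, -0.0]
gripper_width: 0.699
```

Run:
```python
from h import *
go(596.5,255,166,81.8)
save('wrist','w7');f=save('scene','s7')
a=cv2.imread('pics/w7.png');b=cv2.imread('pics/s7.png');cv2.imwrite('pics/c7.png',np.hstack([cv2.resize(a,(400,300)),cv2.resize(b[190:340,230:430],(400,300))]))
```

```text
tcp [596.3 256.5 164.1] jawyaw -98.2 toolx [-0.  0. -1.] z [-0.99   0.143  0.   ] F [-0.4 -0.1 -0. ] w 0.699 t 11.55
 delta cm [-0.19, 0.15, -0.04] turn about tool x deg -0.029255281528207888
```

View pics/c7.png

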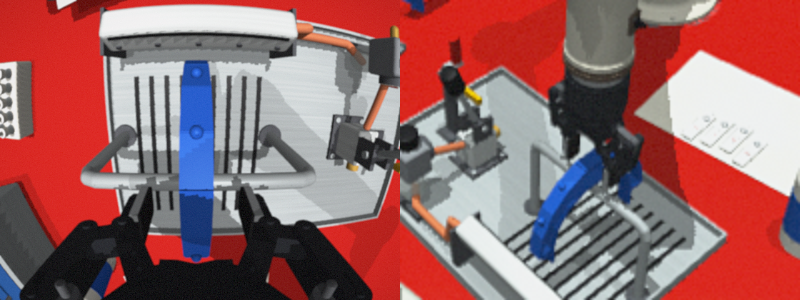

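Released; the frame sits on the bar. Retreat straight up and look.

>>> apply_moves(deltas=[[[-0.5, 0, 0], 0, -0.4], [[-1.5, 0, 0], 0, -0.4], [[-2.5, 0, 0], 0, -0.4], [[-2.5, 0, 0], 0, -0.4], [[-2.5, 0, 0], 0, -0.4], [[-2.5, 0, 0], 0, -0.4], [[-2.5, 0, 0], 0, -0.4], [[-2.5, 0, 0], 0, -0.4], [[-1, 0, 0], 0, -0.4], [[0, 0, 0], 0, -0.4]])

```text
time_s: 12.65
tcp_pos: [597.0, 257.3, 346.7]
tcp_rot: [0.707, -0.05, -0.704, -0.051]
wrist_force: [-0.5, 0.4, -0.3]
gripper_width: 0.7
```

Run:
```python
from h import *
go(560,60,340,81.8)
save('wrist','w8');f=save('scene','s8')
a=cv2.imread('pics/w8.png');b=cv2.imread('pics/s8.png');cv2.imwrite('pics/c8.png',np.hstack([cv2.resize(a,(400,300)),cv2.resize(b[190:340,230:430],(400,300))]))
```

```text
tcp [597.  257.3 346.7] jawyaw -98.2 toolx [ 0.004  0.002 -1.   ] z [-0.99   0.143 -0.004] F [-0.5  0.4 -0.3] w 0.7 t 12.65
 delta cm [0.62, 20.05, 0.84] turn about tool x deg -0.026901286280349268
```

View pics/c8.png

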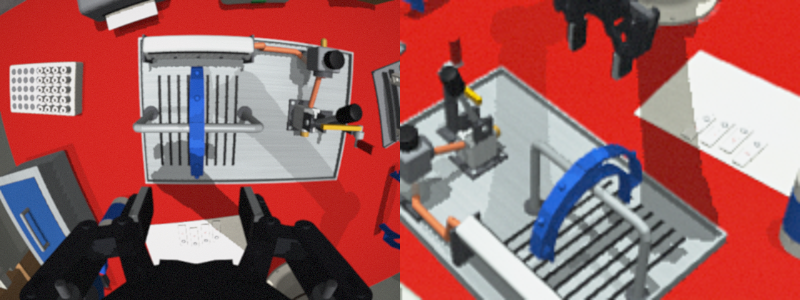

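The frame hangs upright on the bar. Next I move to where the wrist camera sees the catch and lever.

Run:
```python
from h import *
go(490,-20,290,81.8)
```

```text
tcp [596.  256.3 343.5] jawyaw -98.2 toolx [-0.001 -0.001 -1.   ] z [-0.99   0.143  0.   ] F [-0.4  0.4 -1.1] w 0.701 t 12.75
 delta cm [5.37, 28.86, 6.54] turn about tool x deg -0.03078816405491125
```

>>> apply_moves(deltas=[[[0, 2.5, 0.6], 0, 0], [[0, 3, 0.6], 0, 0.5], [[0, 3, 0.7], 0, 1], [[0, 3, 0.7], 0, 1], [[0, 3, 0.7], 0, 1], [[0.5, 3, 0.7], 0, 1], [[1, 3, 0.7], 0, 1], [[1, 3, 0.7], 0, 1], [[1, 3, 0.7], 0, 1], [[1, 2.4, 0.5], 0, 1], [[0.8, 0, 0], 0, 1], [[0, 0, 0], 0, 1], [[0, 0, 0], 0, 1]])

```text
time_s: 14.05
tcp_pos: [489.6, -18.9, 290.7]
tcp_rot: [-0.705, 0.05, 0.706, 0.051]
wrist_force: [0.9, -0.4, -0.5]
gripper_width: -0.001
```

Run:
```python
from h import *
go(490,-20,290,81.8)
save('wrist','w9')
```

```text
tcp [489.6 -18.9 290.7] jawyaw -98.1 toolx [-0.001  0.001 -1.   ] z [-0.99   0.142  0.001] F [ 0.9 -0.4 -0.5] w -0.001 t 14.05
 delta cm [0.07, 0.11, -0.06] turn about tool x deg 0.054176955951845684
```

View pics/w9.png

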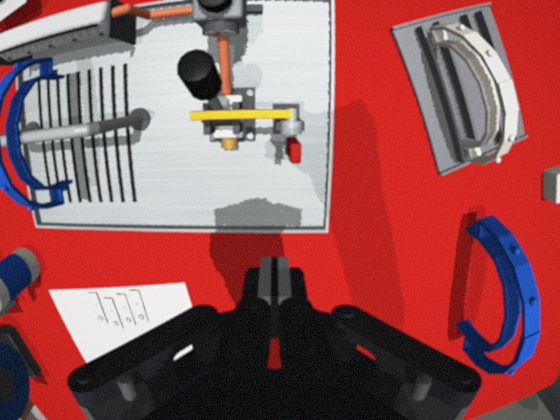

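Run:
```python
from h import *
f=dict(np.load('pics/w9.npz'));W=wcloud(f)
hsv=cv2.cvtColor(f['color'],cv2.COLOR_RGB2HSV);H,S,V=[hsv[...,i].astype(int) for i in range(3)]
a=np.radians(-8.2);ux=np.array([np.cos(a),np.sin(a)]);uy=np.array([-ux[1],ux[0]])
def rep(n,m):
    P=W[m];P=P[~np.isnan(P[:,0])];c=np.median(P,0);d=P[:,:2]-c[:2]
    print(n,len(P),c.round(1),'sx',np.percentile(d@ux,[3,97]).round(1),'sy',np.percentile(d@uy,[3,97]).round(1),'z',np.percentile(P[:,2],[3,97]).round(1))
v,u=np.mgrid[:420,:560]
rb=(u>275)&(u<312)&(v>125)&(v<170)
red=((H<8)|(H>172))&(S>150)&rb&(W[...,2]>100)&(W[...,2]<210)
rep('red',red);rep('redtop',red&(W[...,2]>184))
rep('yellow',(H>20)&(H<35)&(S>120)&(u>185)&(u<300)&(v<125)&(W[...,2]>120))
rep('grip',(V<60)&(u>170)&(u<225)&(v>45)&(v<105)&(W[...,2]>150))
rep('griptop',(V<60)&(u>170)&(u<225)&(v>45)&(v<105)&(W[...,2]>200))
P=W[red];d=P[:,:2]-[529,-37]
for z in range(130,200,10):
    k=abs(P[:,2]-z)<5
    if k.sum()>2:print(z,k.sum(),P[k].mean(0).round(1),np.ptp(d[k]@uy).round(1))
cv2.imwrite('pics/crop9.png',cv2.resize(f['color'][40:180,170:330],(800,600)[0:2] if 0 else (640,560),interpolation=cv2.INTER_CUBIC)[:,:,::-1])
```

```text
red 266 [533.6 -39.4 189.1] sx [-8.6  5.3] sy [-4.2  4. ] z [161.7 190.7]
redtop 208 [532.2 -39.7 189.3] sx [-7.4  6.4] sy [-3.7  3.9] z [184.9 190.8]
yellow 853 [565.3   2.  146.8] sx [-3.3  3.8] sy [-42.   40.1] z [143.9 148.8]
grip 1451 [599.6  18.6 206.9] sx [-15.5  15.2] sy [-10.  12.] z [180.  211.7]
griptop 1052 [603.6  19.5 208.2] sx [-12.3  11.8] sy [-10.9  11. ] z [201.2 211.9]
160 12 [538.6 -38.6 160.3] 6.2
170 25 [536.7 -37.9 168.5] 6.7
180 28 [537.1 -38.3 180.2] 6.7
190 201 [531.8 -39.7 189.3] 7.9
```

View pics/crop9.png

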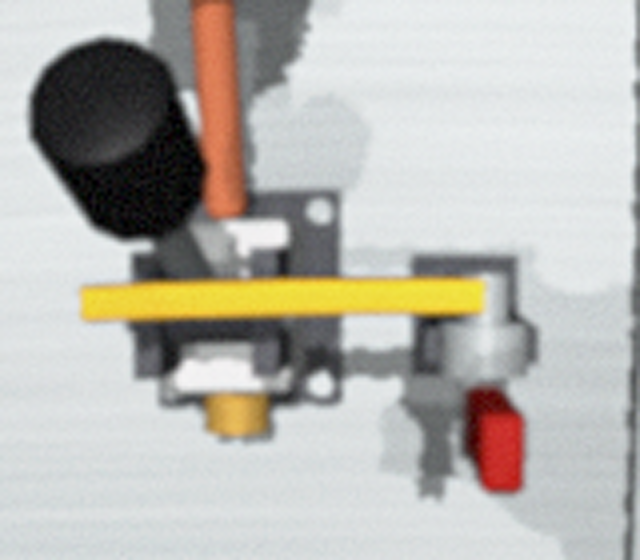

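```bash
cat >> h.py <<'E'
a_=np.radians(-8.2);ux=np.array([np.cos(a_),np.sin(a_)]);uy=np.array([-ux[1],ux[0]]);HG=np.array([532,-39.7])
def gs(sx,sy,z): p=HG+sx*ux+sy*uy; go(p[0],p[1],z,81.8)
E
python3 - <<'E'
from h import *
gs(-5,27,215)
gs(-5,27,165)
E
```

```text
tcp [489.9 -18.6 291.1] jawyaw -98.1 toolx [-0.     0.001 -1.   ] z [-0.99   0.141  0.   ] F [-0.1 -0.3 -0.2] w 0.0 t 14.1
 delta cm [7.61, -1.2, -3.97] turn about tool x deg 0.08825605428211247
tcp [489.9 -18.6 291.1] jawyaw -98.1 toolx [-0.     0.001 -1.   ] z [-0.99   0.141  0.   ] F [-0.1 -0.3 -0.2] w 0.0 t 14.1
 delta cm [12.61, -1.2, -3.97] turn about tool x deg 0.08825605428211247
```

>>> apply_moves(deltas=[[[0, -0.6, -2], 0, 1], [[0, -0.6, -2], 0, 1], [[2, 0, 0], 0, 1], [[2, 0, 0], 0, 1], [[2, 0, 0], 0, 1], [[1.5, 0, 0], 0, 1], [[0, 0, 0], 0, 1], [[0, 0, 0], 0, 1]])

```text
time_s: 14.9
tcp_pos: [531.4, -13.3, 216.5]
tcp_rot: [0.705, -0.05, -0.705, -0.051]
wrist_force: [0.4, -0.4, 0.1]
gripper_width: 0.001
```

Run:
```python
from h import *
gs(-5,27,165)
save('wrist','w10');f=save('scene','s10')
a=cv2.imread('pics/w10.png');b=cv2.imread('pics/s10.png');cv2.imwrite('pics/c10.png',np.hstack([cv2.resize(a,(400,300)),cv2.resize(b[180:300,200:360],(400,300))]))
```

```text
tcp [531.4 -13.3 216.5] jawyaw -98.2 toolx [ 0.  0. -1.] z [-0.99   0.142 -0.   ] F [ 0.4 -0.4  0.1] w 0.001 t 14.9
 delta cm [5.15, -0.09, 0.06] turn about tool x deg 0.019419589042172447
```

View pics/c10.png

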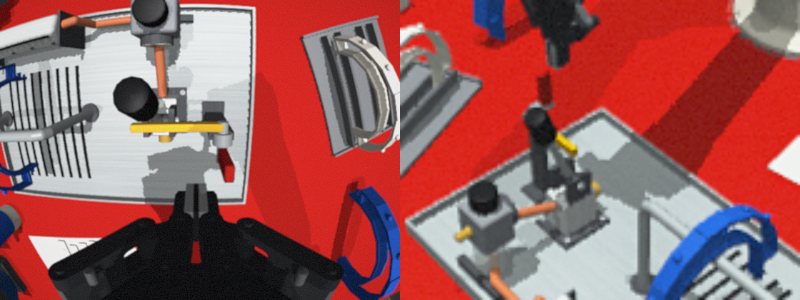

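>>> apply_moves(deltas=[[[2, 0, 0], 0, 1], [[2, 0, 0], 0, 1], [[1.2, 0, 0], 0, 1], [[0, 0, 0], 0, 1], [[0, 0.6, 0], 0, 1], [[0, 0.6, 0], 0, 1], [[0, 0.6, 0], 0, 1], [[0, 0.6, 0], 0, 1], [[0, 0.6, 0], 0, 1], [[0, 0.6, 0], 0, 1], [[0, 0, 0], 0, 1]])

```text
time_s: 16.1
tcp_pos: [525.7, -51.1, 164.1]
tcp_rot: [-0.705, 0.052, 0.705, 0.051]
wrist_force: [0.8, -0.6, 0.5]
gripper_width: -0.003
```

Run:
```python
from h import *
gs(-5,-34,160)
save('wrist','w11');f=save('scene','s11')
a=cv2.imread('pics/w11.png');b=cv2.imread('pics/s11.png');cv2.imwrite('pics/c11.png',np.hstack([cv2.resize(a,(400,300)),cv2.resize(b[180:300,200:360],(400,300))]))
```

```text
tcp [525.7 -51.1 164.1] jawyaw -98.3 toolx [-0.    -0.001 -1.   ] z [-0.989  0.145 -0.   ] F [ 0.8 -0.6  0.5] w -0.003 t 16.1
 delta cm [0.41, 2.18, 0.03] turn about tool x deg -0.13052835600802837
```

View pics/c11.png

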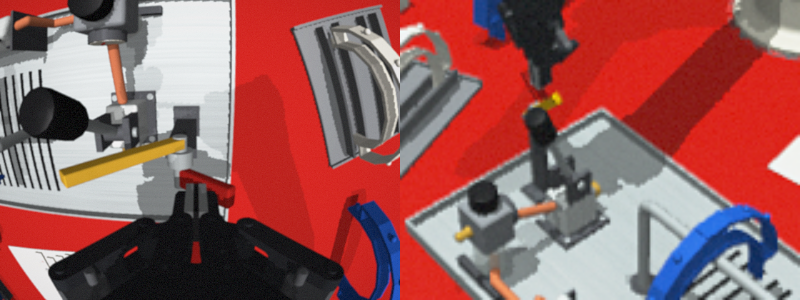

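The catch is turning, with the yellow arm rising. I carry on to sy −34.

>>> apply_moves(deltas=[[[0.1, 0.5, 0], 0, 1], [[0.1, 0.5, 0], 0, 1], [[0.1, 0.5, 0], 0, 1], [[0.1, 0.5, 0], 0, 1], [[0, 0.3, 0], 0, 1], [[0, 0, 0], 0, 1]])

```text
time_s: 16.8
tcp_pos: [522.3, -73.3, 160.0]
tcp_rot: [-0.705, 0.051, 0.705, 0.051]
wrist_force: [0.2, -0.4, -0.6]
gripper_width: 0.003
```

Run:
```python
from h import *
gs(-5,-55,160)
save('wrist','w12');f=save('top','t12')
a=cv2.imread('pics/w12.png');b=cv2.imread('pics/t12.png');cv2.imwrite('pics/c12.png',np.hstack([cv2.resize(a,(400,300)),cv2.resize(b[100:220,220:340],(400,300))]))
```

```text
tcp [522.3 -73.3 160. ] jawyaw -98.3 toolx [-0. -0. -1.] z [-0.99   0.144  0.   ] F [ 0.2 -0.4 -0.6] w 0.003 t 16.8
 delta cm [-0.0, 2.04, 0.01] turn about tool x deg -0.10035250228276027
```

View pics/c12.png

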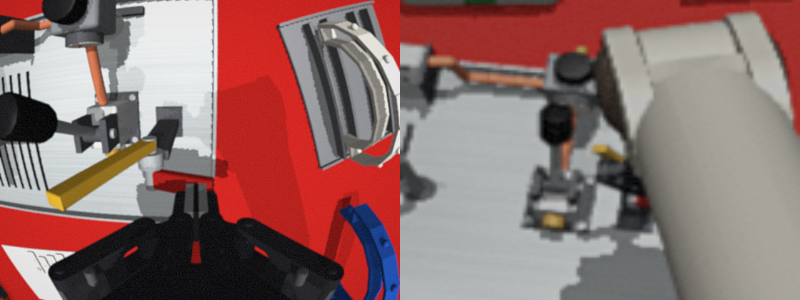

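>>> apply_moves(deltas=[[[-1.2, 0, 0], 0, 1], [[-1, 0, 0], 0, 1], [[0, 1, 0], 0, 1], [[0, 1, 0], 0, 1], [[1, 0, 0], 0, 1], [[0.8, 0, 0], 0, 1], [[0.5, 0, 0], 0, 1], [[0.5, 0, 0], 0, 1], [[0.3, 0, 0], 0, 1], [[0.2, 0, 0], 0, 1], [[0, 0, 0], 0, 1]])

```text
time_s: 18.0
tcp_pos: [518.5, -93.7, 148.3]
tcp_rot: [-0.704, 0.052, 0.706, 0.05]
wrist_force: [-2.9, -6.1, -0.1]
gripper_width: 0.005
```

Run:
```python
from h import *
gs(-5,-54,145)
save('wrist','w13');f=save('scene','s13')
a=cv2.imread('pics/w13.png');b=cv2.imread('pics/s13.png');cv2.imwrite('pics/c13.png',np.hstack([cv2.resize(a,(400,300)),cv2.resize(b[180:300,200:360],(400,300))]))
```

```text
tcp [518.5 -93.7 148.3] jawyaw -98.3 toolx [-0.003 -0.002 -1.   ] z [-0.99   0.144  0.002] F [-2.9 -6.1 -0.1] w 0.005 t 18.0
 delta cm [0.33, -0.14, -0.07] turn about tool x deg -0.09046320374926609
```

View pics/c13.png

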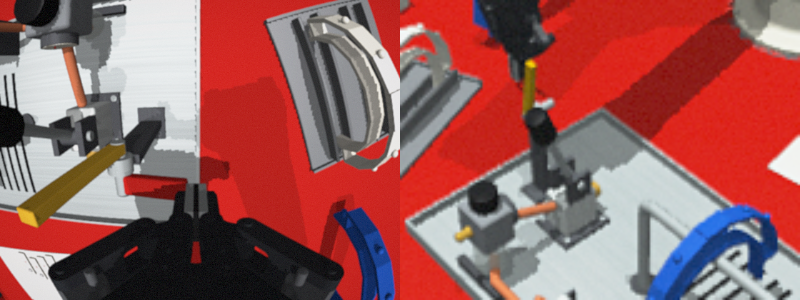

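>>> apply_moves(deltas=[[[-1, 0.2, 0], 0, 1], [[-1, 0.2, 0], 0, 1], [[-1, 0, 0], 0, 0.3], [[0, 0.2, 0], 0, 0.3], [[0, 0, 0], 0, 0.3], [[0, 0, 0], 0, 0.3]])

```text
time_s: 18.7
tcp_pos: [518.6, -98.0, 179.0]
tcp_rot: [-0.705, 0.051, 0.705, 0.051]
wrist_force: [-0.6, 0.1, -0.0]
gripper_width: 0.349
```

Run:
```python
from h import *
gs(-4,-61,160)
f=save('wrist','w14');W=wcloud(f)
hsv=cv2.cvtColor(f['color'],cv2.COLOR_RGB2HSV);H,S,V=[hsv[...,i].astype(int) for i in range(3)]
P=W[((H<8)|(H>172))&(S>150)&(W[...,2]>120)&(W[...,2]<200)&(np.hypot(W[...,0]-527,W[...,1]+60)<60)]
d=P[:,:2]-HG
for s in range(-55,10,6):
    k=abs(d@uy-s)<3
    if k.sum(): print(s,k.sum(),np.percentile(P[k][:,2],[10,50,90]).round(1))
cv2.imwrite('pics/c14.png',cv2.resize(f['color'],(560,420))[:,:,::-1])
```

```text
tcp [518.6 -98.  179. ] jawyaw -98.2 toolx [-0.  0. -1.] z [-0.99   0.143  0.   ] F [-0.6  0.1 -0. ] w 0.349 t 18.7
 delta cm [1.9, 0.14, -0.1] turn about tool x deg -0.038610619676887836
-49 110 [151.2 152.6 153.7]
-43 280 [150.8 152.6 153.8]
-37 253 [149.7 151.4 152.4]
-31 252 [148.1 150.3 151.2]
-25 251 [147.6 149.1 150. ]
-19 243 [146.5 147.9 148.8]
-13 224 [145.5 146.7 147.7]
-7 208 [144.6 145.5 146.4]
-1 45 [144.2 145.  145.7]
```

View pics/c14.png

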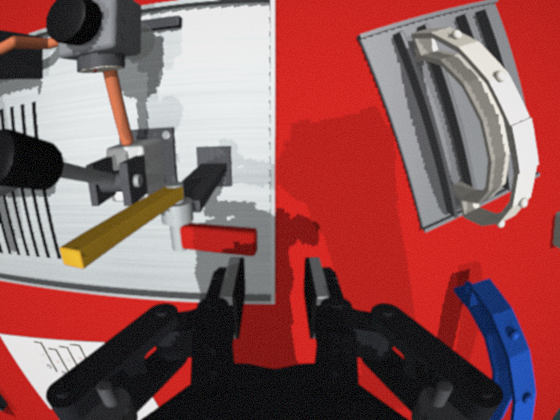

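>>> apply_moves(deltas=[[[1, 0.1, -0.1], 0, 0.3], [[1, 0, 0], 0, 0.3], [[0.6, 0, 0], 0, 0.3], [[0.3, 0, 0], 0, 0.3], [[0.3, 0, 0], 0, 0.3], [[0.3, 0, 0], 0, 0.3], [[0.2, 0, 0], 0, 0.3], [[0, 0, 0], 0, 0.3]])

```text
time_s: 19.55
tcp_pos: [519.8, -99.2, 143.6]
tcp_rot: [0.705, -0.051, -0.705, -0.05]
wrist_force: [-4.6, -0.3, 13.2]
gripper_width: 0.351
```

```bash
cat > tab.py <<'E'
from h import *
import sys
gs(-4,-61,140)
f=save('wrist',sys.argv[1]);W=wcloud(f)
hsv=cv2.cvtColor(f['color'],cv2.COLOR_RGB2HSV);H,S,V=[hsv[...,i].astype(int) for i in range(3)]
P=W[((H<8)|(H>172))&(S>150)&(W[...,2]>120)&(W[...,2]<200)&(np.hypot(W[...,0]-527,W[...,1]+60)<60)]
d=P[:,:2]-HG
for s in range(-55,10,6):
    k=abs(d@uy-s)<3
    if k.sum(): print(s,k.sum(),np.percentile(P[k][:,2],[10,50,90]).round(1))
E
python3 tab.py w15
```

```text
tcp [519.8 -99.2 143.6] jawyaw -98.2 toolx [ 0.    -0.001 -1.   ] z [-0.99   0.143 -0.   ] F [-4.6 -0.3 13.2] w 0.351 t 19.55
 delta cm [0.36, 0.04, 0.04] turn about tool x deg -0.022983058933505163
-49 187 [142.1 143.5 144.4]
-43 179 [140.6 144.  180.5]
-37 139 [140.3 143.3 144.5]
-31 230 [140.6 143.7 144.9]
-25 365 [141.3 143.8 144.9]
-19 342 [141.4 143.9 144.7]
-13 333 [142.1 144.  145. ]
-7 285 [142.9 144.  144.8]
-1 36 [143.4 144.1 144.7]
```

View pics/w15.png

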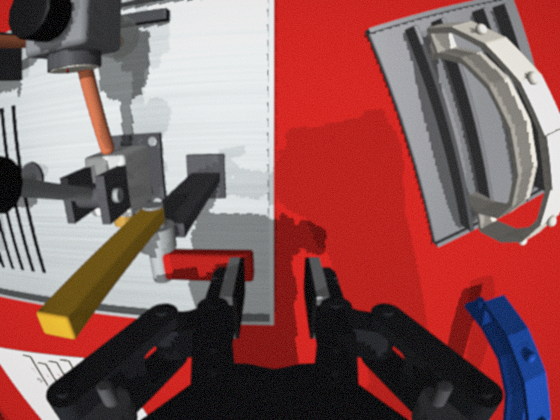

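Tab level at z≈144 along its whole length (13 N against the stop), arm upright. I lift off and look again at the catch and lever.

>>> apply_moves(deltas=[[[-1, 0, 0], 0, 0.3], [[-2, 0, 0], 0, 0.3], [[-2.5, 0, 0], 0, 0.3], [[-2.5, 0, 0], 0, 0.3], [[-2.5, 0, 0], 0, 0.3], [[-2.5, 0, 0.5], 0, 0.0], [[-2.5, -1, 1], 0, -0.2], [[0, -2, 1], 0, -0.2], [[0, -2.5, 1], 0, -0.2], [[0, -2.5, 0], 0, -0.2], [[0, -2.5, 0], 0, -0.2], [[0, -1, 0], 0, -0.2], [[0, 0, 0], 0, -0.2], [[0, 0, 0], 0, -0.2]])

```text
time_s: 21.0
tcp_pos: [501.5, 18.6, 297.0]
tcp_rot: [-0.705, 0.051, 0.705, 0.051]
wrist_force: [0.2, -0.6, -0.5]
gripper_width: 0.601
```

```bash
python3 tab.py w16
python3 - <<'E'
from h import *
f=dict(np.load('pics/w16.npz'));W=wcloud(f)
hsv=cv2.cvtColor(f['color'],cv2.COLOR_RGB2HSV);H,S,V=[hsv[...,i].astype(int) for i in range(3)]
m=(V<70)&(np.hypot(W[...,0]-600,W[...,1]-20)<50)&(W[...,2]>160)&(W[...,2]<216)
for zr in((160,170),(170,180),(180,190),(190,200),(203,216)):
    k=m&(W[...,2]>zr[0])&(W[...,2]<zr[1]);P=W[k]
    if len(P)>5:
        d=P[:,:2]-HG;print(zr,len(P),P.mean(0).round(1),'sx',np.percentile(d@ux,[2,50,98]).round(1),'sy',np.percentile(d@uy,[2,50,98]).round(1),'z',np.median(P[:,2]).round(1))
y=(H>20)&(H<35)&(S>120)&(W[...,2]>120)&(np.hypot(W[...,0]-560,W[...,1]+44)<60);P=W[y];d=P[:,:2]-HG
print('arm',len(P),np.percentile(d@ux,[3,97]).round(1),np.percentile(d@uy,[3,97]).round(1),P[:,2].max().round(1))
E
```

```text
tcp [501.5  18.6 297. ] jawyaw -98.3 toolx [-0.    -0.001 -1.   ] z [-0.99   0.144  0.   ] F [ 0.2 -0.6 -0.5] w 0.601 t 21.0
 delta cm [15.71, 11.42, -3.47] turn about tool x deg -0.06519439578841002
-49 44 [143.  144.2 145.3]
-43 100 [142.8 144.2 145.1]
-37 100 [142.9 144.2 145. ]
-31 105 [143.  144.2 145.3]
-25 94 [143.3 144.1 144.9]
-19 96 [143.3 144.1 145. ]
-13 94 [143.5 144.3 145.2]
-7 96 [142.9 144.1 145. ]
-1 11 [143.2 144.1 144.9]
(170, 180) 34 [584.2  21.4 178.4] sx [40.7 41.6 49.5] sy [57.6 68.3 79.3] z 178.6
(180, 190) 132 [586.7  21.6 185.3] sx [42.4 44.9 51.3] sy [57.6 68.2 80.3] z 185.4
(190, 200) 161 [590.5  21.  194.8] sx [45.5 48.5 55.8] sy [57.5 67.8 81.2] z 194.6
(203, 216) 1019 [604.5  20.7 208.4] sx [50.7 63.3 75.4] sy [58.6 70.3 81.6] z 208.6
arm 339 [23.8 31.1] [-4.1  6.9] 401.2
```

View pics/w16.png

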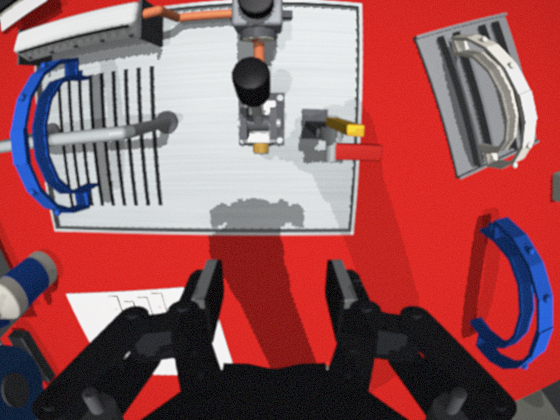

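```bash
python3 -c "
from h import *
gs(56.5,70,167)"
```

```text
tcp [501.5  18.1 297. ] jawyaw -98.3 toolx [-0.    -0.001 -1.   ] z [-0.989  0.145  0.   ] F [ 0.5  0.1 -0.3] w 0.605 t 21.05
 delta cm [12.99, -1.74, -9.5] turn about tool x deg -0.12706410177077032
```

>>> apply_moves(deltas=[[[0, -0.5, -2.5], 0, -0.2], [[0, -0.5, -2.5], 0, -0.2], [[0, -0.4, -2.5], 0, -0.2], [[0, -0.3, -2], 0, -0.2], [[0, 0, 0], 0, -0.2], [[2, 0, 0], 0, -0.2], [[2, 0, 0], 0, -0.2], [[1.5, 0, 0], 0, -0.2], [[0, 0, 0], 0, -0.2]])

```text
time_s: 21.95
tcp_pos: [595.8, 21.5, 239.7]
tcp_rot: [-0.704, 0.051, 0.707, 0.051]
wrist_force: [-1.0, -0.0, 0.2]
gripper_width: 0.598
```

Run:
```python
from h import *
gs(56.5,70,167)
save('wrist','w17');f=save('scene','s17')
a=cv2.imread('pics/w17.png');b=cv2.imread('pics/s17.png');cv2.imwrite('pics/c17.png',np.hstack([cv2.resize(a,(400,300)),cv2.resize(b[180:300,200:360],(400,300))]))
```

```text
tcp [595.8  21.5 239.7] jawyaw -98.3 toolx [-0.005 -0.001 -1.   ] z [-0.99   0.144  0.005] F [-1.  -0.   0.2] w 0.598 t 21.95
 delta cm [7.27, -0.04, -0.25] turn about tool x deg -0.09353026413509724
```

View pics/c17.png

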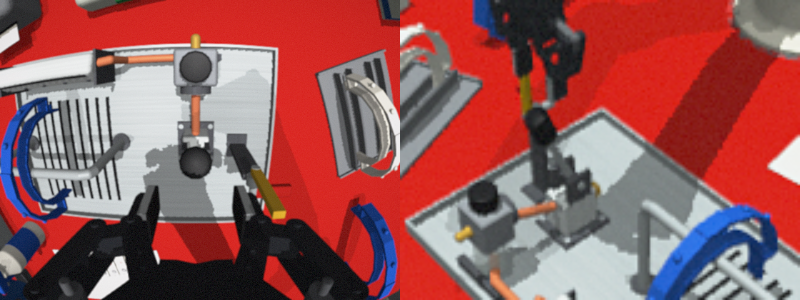

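>>> apply_moves(deltas=[[[1.5, 0, 0], 0, -0.2], [[1.5, 0, 0], 0, -0.2], [[1.5, 0, 0], 0, -0.2], [[1.2, 0, 0], 0, -0.2], [[0.8, 0, 0], 0, -0.2], [[0.5, 0, 0], 0, -0.2], [[0, 0, 0], 0, -0.2], [[0, 0, 0], 0, -0.2]])

```text
time_s: 22.85
tcp_pos: [598.2, 23.0, 172.4]
tcp_rot: [0.705, -0.051, -0.705, -0.051]
wrist_force: [-0.2, 0.2, 0.7]
gripper_width: 0.6
```

Run:
```python
from h import *
gs(56.5,70,167)
save('wrist','w18')
```

```text
tcp [598.2  23.  172.4] jawyaw -98.2 toolx [ 0.001  0.    -1.   ] z [-0.99   0.143 -0.001] F [-0.2  0.2  0.7] w 0.6 t 22.85
 delta cm [0.54, 0.15, 0.01] turn about tool x deg -0.02391190142384403
```

View pics/w18.png

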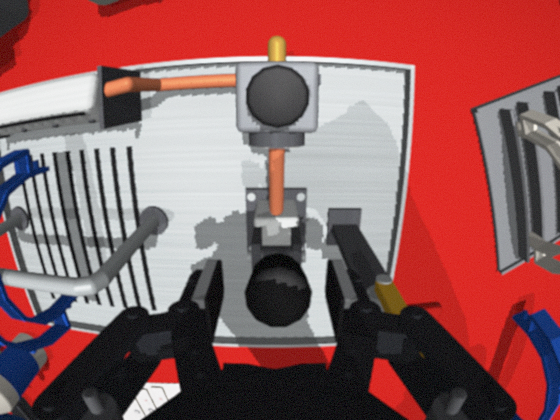

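>>> apply_moves(deltas=[[[0.5, 0.1, 0], 0, 0], [[0, 0, 0], 0, 0.3], [[0, 0, 0], 0, 1], [[0, 0, 0], 0, 1], [[0, 0, 0], 0, 1], [[0, 0, 0], 0, 1], [[0, 0, 0], 0, 1]], squeeze=40)

```text
time_s: 23.6
tcp_pos: [597.6, 21.6, 167.1]
tcp_rot: [-0.705, 0.051, 0.705, 0.051]
wrist_force: [-1.0, -0.9, -1.1]
gripper_width: 0.319
```

Run:
```python
from h import *
gs(56.5,70,167)
for s in np.arange(0,0.95,0.1):
    a=0.35-s; print(round(s,2),'dsx cm',(10*0+110*(np.sin(a)-np.sin(.35))/10).round(2),'dz',(110*(np.cos(a)-np.cos(.35))/10).round(2))
```

```text
tcp [597.6  21.6 167.1] jawyaw -98.2 toolx [-0. -0. -1.] z [-0.99   0.143  0.   ] F [-1.  -0.9 -1.1] w 0.319 t 23.6
 delta cm [0.01, 0.0, -0.03] turn about tool x deg -0.04394136856865316
0.0 dsx cm 0.0 dz 0.0
0.1 dsx cm -1.05 dz 0.32
0.2 dsx cm -2.13 dz 0.54
0.3 dsx cm -3.22 dz 0.65
0.4 dsx cm -4.32 dz 0.65
0.5 dsx cm -5.42 dz 0.54
0.6 dsx cm -6.49 dz 0.32
0.7 dsx cm -7.54 dz 0.0
0.8 dsx cm -8.56 dz -0.43
0.9 dsx cm -9.52 dz -0.96
```

>>> apply_moves(deltas=[[[-0.17, 0, 0.52], 0, 1], [[-0.15, 0, 0.53], 0, 1], [[-0.12, 0, 0.54], 0, 1], [[-0.1, 0, 0.54], 0, 1], [[-0.07, 0, 0.54], 0, 1], [[-0.04, 0, 0.55], 0, 1], [[-0.01, 0, 0.55], 0, 1], [[0.01, 0, 0.55], 0, 1], [[0, 0, 0], 0, 1]])

```text
time_s: 24.5
tcp_pos: [555.5, 27.7, 174.1]
tcp_rot: [0.706, -0.051, -0.704, -0.051]
wrist_force: [4.9, -1.8, -8.0]
gripper_width: 0.321
```

Run:
```python
from h import *
gs(56.5-92.4,70,167-7.9)
save('wrist','w19');f=save('scene','s19')
a=cv2.imread('pics/w19.png');b=cv2.imread('pics/s19.png');cv2.imwrite('pics/c19.png',np.hstack([cv2.resize(a,(400,300)),cv2.resize(b[180:300,200:360],(400,300))]))
```

```text
tcp [555.5  27.7 174.1] jawyaw -98.2 toolx [ 0.003 -0.001 -1.   ] z [-0.99   0.143 -0.003] F [ 4.9 -1.8 -8. ] w 0.321 t 24.5
 delta cm [1.49, 0.01, 4.96] turn about tool x deg -0.027199910845524755
```

View pics/c19.png

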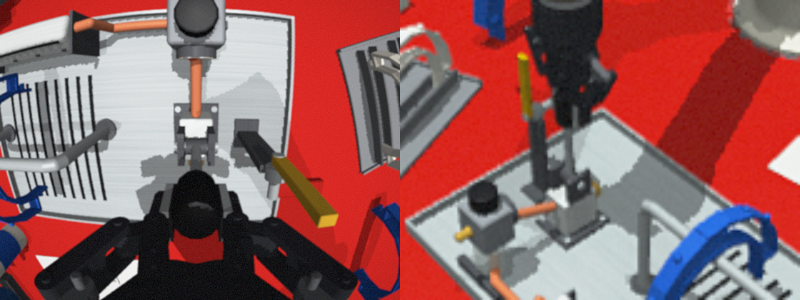

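>>> apply_moves(deltas=[[[0.04, 0, 0.55], 0, 1], [[0.07, 0, 0.55], 0, 1], [[0.1, 0, 0.54], 0, 1], [[0.12, 0, 0.53], 0, 1], [[0.15, 0, 0.53], 0, 1], [[0.18, 0, 0.52], 0, 1], [[0.2, 0, 0.51], 0, 1], [[0.22, 0, 0.5], 0, 1], [[0.22, 0, 0.4], 0, 1], [[0.15, 0, 0.3], 0, 1], [[0, 0, 0], 0, 1]])

```text
time_s: 25.7
tcp_pos: [505.2, 35.7, 159.5]
tcp_rot: [-0.705, 0.051, 0.706, 0.05]
wrist_force: [-0.7, 0.6, 0.1]
gripper_width: 0.003
```

```bash
cat > chk.py <<'E'
from h import *
import sys;n=sys.argv[1]
gs(56.5-92.4,70,167-7.9)
save('wrist','w'+n);f=save('scene','s'+n)
a=cv2.imread('pics/w'+n+'.png');b=cv2.imread('pics/s'+n+'.png');cv2.imwrite('pics/c'+n+'.png',np.hstack([cv2.resize(a,(400,300)),cv2.resize(b[180:300,200:360],(400,300))]))
E
python3 chk.py 20
```

```text
tcp [505.2  35.7 159.5] jawyaw -98.2 toolx [-0.001 -0.    -1.   ] z [-0.99   0.142  0.001] F [-0.7  0.6  0.1] w 0.003 t 25.7
 delta cm [0.04, 0.08, -0.14] turn about tool x deg 0.01224362050243144
```

View pics/c20.png

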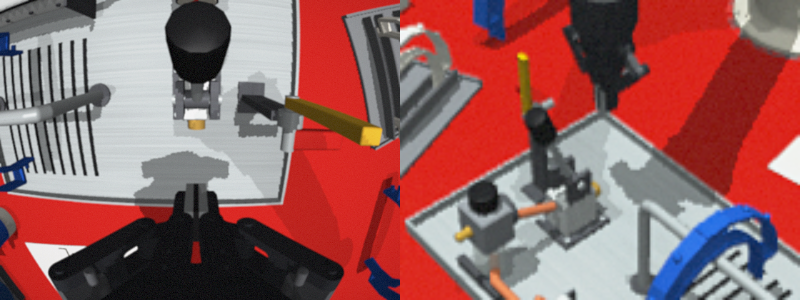

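The pads slipped off the round grip near the end of the pull and the lever sprang back; nothing else moved. I'll pull with shut fingers hooked behind the grip instead. First I check the room behind it.

Run:
```python
from h import *
for n in('w16','w20'):
    f=dict(np.load('pics/'+n+'.npz'));W=wcloud(f);d=W[...,:2]-HG;sx=d@ux;sy=d@uy
    for a in range(40,200,10):
        k=(abs(sy-70)<45)&(sx>=a)&(sx<a+10)&(W[...,2]<260)
        if k.sum()>3: print(n,a,k.sum(),'zmax',np.percentile(W[...,2][k],[50,98]).round())
    k=(abs(sy-70)<20)&(W[...,2]>203)&(W[...,2]<216)&(sx>30)&(sx<100)
    print('top',np.percentile(sx[k],[2,50,98]).round(1),np.percentile(sy[k],[2,50,98]).round(1))
gs(97,70,250)
```

```text
w16 40 649 zmax [147. 202.]
w16 50 765 zmax [204. 212.]
w16 60 764 zmax [208. 211.]
w16 70 433 zmax [203. 208.]
w16 80 242 zmax [6. 8.]
w16 90 354 zmax [ 6. 82.]
w16 100 512 zmax [  6. 100.]
w16 110 901 zmax [ 86. 114.]
w16 120 1110 zmax [118. 144.]
w16 130 794 zmax [121. 146.]
w16 140 255 zmax [  7. 122.]
w16 150 194 zmax [12. 36.]
w16 160 88 zmax [18. 36.]
w16 170 169 zmax [ 8. 21.]
w16 180 6 zmax [20. 20.]
top [51.3 63.2 75.6] [57.9 70.2 82.3]
w20 40 1915 zmax [186. 203.]
w20 50 3278 zmax [209. 212.]
w20 60 3101 zmax [209. 211.]
w20 70 1336 zmax [206. 208.]
w20 80 125 zmax [6. 7.]
w20 90 87 zmax [6. 7.]
w20 100 111 zmax [  6. 103.]
w20 110 360 zmax [ 92. 102.]
w20 120 289 zmax [6. 8.]
w20 130 449 zmax [6. 7.]
w20 140 80 zmax [6. 7.]
top [50.9 62.4 75.6] [58.8 70.7 82.5]
tcp [505.7  35.5 159.2] jawyaw -98.2 toolx [-0.  0. -1.] z [-0.99   0.143  0.   ] F [ 0.   0.5 -0.4] w -0.0 t 25.8
 delta cm [-9.08, 0.07, -13.37] turn about tool x deg 0.0004531404230192493
```

>>> apply_moves(deltas=[[[-2.5, 0, 0], 0, 1], [[-2.5, 0, 0], 0, 1], [[-2.5, 0, 0], 0, 1], [[-2.5, 0, 0], 0, 1], [[0, 0, -2.5], 0, 1], [[0, 0, -2.7], 0, 1], [[0, 0, -2.7], 0, 1], [[0, 0, -2.7], 0, 1], [[0, 0, -2.7], 0, 1], [[0, 0, 0], 0, 1], [[0, 0, 0], 0, 1]])

```text
time_s: 26.9
tcp_pos: [637.4, 16.6, 258.3]
tcp_rot: [-0.705, 0.05, 0.706, 0.051]
wrist_force: [-0.6, 0.9, 0.3]
gripper_width: 0.002
```

```bash
python3 -c "
from h import *
gs(97,70,174)"
```

```text
tcp [637.4  16.6 258.3] jawyaw -98.2 toolx [-0.002  0.001 -1.   ] z [-0.99   0.143  0.002] F [-0.6  0.9  0.3] w 0.002 t 26.9
 delta cm [8.43, 0.08, -0.09] turn about tool x deg -0.019702300961569108
```

>>> apply_moves(deltas=[[[2, 0, -0.1], 0, 1], [[2, 0.1, 0], 0, 1], [[2, 0, 0], 0, 1], [[1.5, 0, 0], 0, 1], [[0.9, 0, 0], 0, 1], [[0, 0, 0], 0, 1], [[0, 0, 0], 0, 1]])

```text
time_s: 27.6
tcp_pos: [638.9, 15.2, 175.8]
tcp_rot: [0.706, -0.051, -0.705, -0.051]
wrist_force: [0.8, 0.5, 0.1]
gripper_width: -0.003
```

```bash
python3 chk.py 21;python3 -c "
from h import *
gs(-7,70,174)"
```

```text
tcp [638.9  15.2 175.8] jawyaw -98.2 toolx [ 0.001  0.    -1.   ] z [-0.99   0.143 -0.001] F [0.8 0.5 0.1] w -0.003 t 27.6
 delta cm [1.66, -0.04, 13.39] turn about tool x deg -0.02103034432622053
tcp [639.4  15.2 176.3] jawyaw -98.2 toolx [ 0.002  0.    -1.   ] z [-0.99   0.143 -0.002] F [-0.2  0.   0.3] w 0.001 t 27.7
 delta cm [0.21, -0.03, 10.55] turn about tool x deg -0.027683593420533725
```

View pics/c21.png

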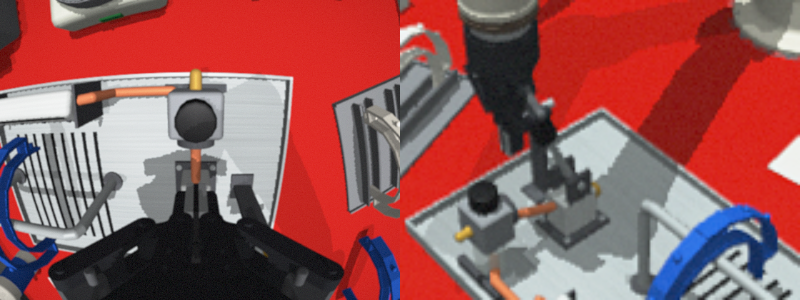

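>>> apply_moves(deltas=[[[0.2, 0, 0.6], 0, 1], [[0, 0, 0.6], 0, 1], [[0, 0, 0.6], 0, 1], [[0, 0, 0.6], 0, 1], [[0, 0, 0.6], 0, 1], [[0, 0, 0.6], 0, 1], [[0, 0, 0.6], 0, 1], [[0, 0, 0.6], 0, 1], [[0, 0, 0.6], 0, 1], [[0, 0, 0.6], 0, 1], [[0, 0, 0.6], 0, 1], [[0, 0, 0.6], 0, 1], [[0, 0, 0], 0, 1]])

```text
time_s: 29.0
tcp_pos: [567.8, 25.4, 173.9]
tcp_rot: [0.706, -0.051, -0.704, -0.051]
wrist_force: [5.8, -0.1, 5.3]
gripper_width: 0.002
```

```bash
python3 chk.py 22;python3 -c "
from h import *
gs(-7,70,174)"
```

```text
tcp [567.8  25.4 173.9] jawyaw -98.2 toolx [ 0.002 -0.    -1.   ] z [-0.99   0.143 -0.002] F [ 5.8 -0.1  5.3] w 0.002 t 29.0
 delta cm [1.46, -0.04, 6.21] turn about tool x deg -0.016747363483545996
tcp [568.3  25.3 173.9] jawyaw -98.2 toolx [ 0.003 -0.    -1.   ] z [-0.99   0.143 -0.003] F [6.1 0.1 5.6] w -0.001 t 29.1
 delta cm [-0.02, -0.04, 3.37] turn about tool x deg -0.030306186710959082
```

View pics/c22.png

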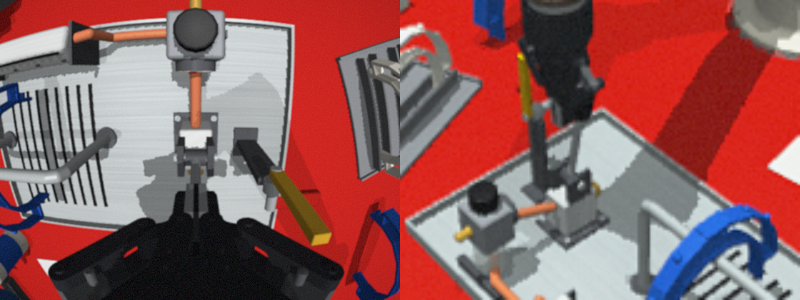

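>>> apply_moves(deltas=[[[0, 0, 0.5], 0, 1], [[0, 0, 0.5], 0, 1], [[0, 0, 0.5], 0, 1], [[0, 0, 0.5], 0, 1], [[0, 0, 0.4], 0, 1], [[0, 0, 0.3], 0, 1], [[0, 0, 0], 0, 1]])

```text
time_s: 29.8
tcp_pos: [541.2, 28.6, 173.0]
tcp_rot: [0.706, -0.051, -0.705, -0.051]
wrist_force: [8.1, -1.1, -0.9]
gripper_width: -0.0
```

>>> apply_moves(deltas=[[[0, 0, 0.3], 0, 1], [[0, 0, 0], 0, 1]])

```text
time_s: 30.0
tcp_pos: [538.4, 29.0, 173.1]
tcp_rot: [0.706, -0.051, -0.704, -0.051]
wrist_force: [6.9, -1.4, 0.0]
gripper_width: 0.002
```

>>> apply_moves(deltas=[[[0, 0, 0.2], 0, 1], [[0, 0, 0], 0, 1]])

```text
time_s: 30.2
tcp_pos: [536.7, 29.2, 173.0]
tcp_rot: [0.706, -0.051, -0.704, -0.051]
wrist_force: [7.3, -0.8, -0.8]
gripper_width: 0.002
```

>>> apply_moves(deltas=[[[0, 0, 0.2], 0, 1], [[0, 0, 0], 0, 1]])

```text
time_s: 30.4
tcp_pos: [536.1, 29.2, 173.6]
tcp_rot: [0.707, -0.051, -0.703, -0.051]
wrist_force: [10.3, -2.6, -0.3]
gripper_width: -0.002
```

>>> apply_moves(deltas=[[[0, 0, 0.2], 0, 1], [[0, 0, 0], 0, 1]])

```text
time_s: 30.6
tcp_pos: [535.5, 29.3, 174.2]
tcp_rot: [0.708, -0.051, -0.702, -0.051]
wrist_force: [13.8, -2.0, -0.3]
gripper_width: 0.001
```

>>> apply_moves(deltas=[[[0, 0, 0.2], 0, 1], [[0, 0, 0], 0, 1]])

```text
time_s: 30.8
tcp_pos: [534.9, 29.4, 174.8]
tcp_rot: [0.709, -0.051, -0.701, -0.051]
wrist_force: [14.5, -3.2, 0.3]
gripper_width: 0.003
```

```bash
python3 chk.py 23
```

```text
tcp [534.9  29.4 174.8] jawyaw -98.3 toolx [ 0.011 -0.    -1.   ] z [-0.989  0.145 -0.011] F [14.5 -3.2  0.3] w 0.003 t 30.8
 delta cm [1.54, -0.11, 2.91] turn about tool x deg -0.11430907887034891
```

View pics/c23.png

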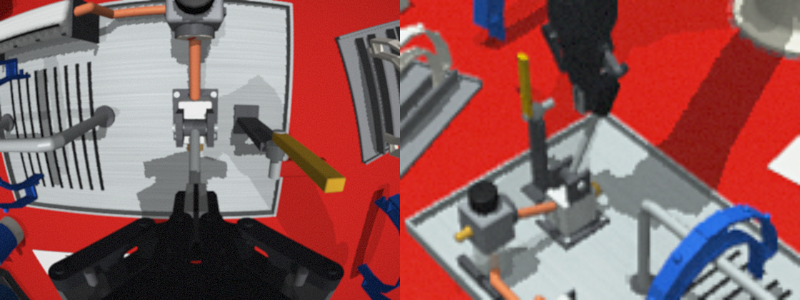

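>>> apply_moves(deltas=[[[0, 0, 0], 0, 1], [[0, 0, 0], 0, 1], [[0, 0, 0], 0, 1], [[0, 0, 0], 0, 1], [[0, 0, 0], 0, 1], [[0, 0, 0], 0, 1], [[0, 0, 0], 0, 1], [[0, 0, 0], 0, 1], [[0, 0, 0], 0, 1], [[0, 0, 0], 0, 1]])

```text
time_s: 31.9
tcp_pos: [535.0, 29.4, 174.8]
tcp_rot: [0.709, -0.051, -0.701, -0.052]
wrist_force: [15.8, -3.8, 1.2]
gripper_width: 0.002
```

```bash
python3 chk.py 24
python3 - <<'E'
from h import *
for n,cf in(('w24',wcloud),('s24',cloud)):
    f=dict(np.load('pics/'+n+'.npz'));W=cf(f);d=W[...,:2]-HG;sx=d@ux;sy=d@uy
    for z in range(100,200,8):
        k=(abs(sy-70)<8)&(sx>-60)&(sx<35)&(abs(W[...,2]-z)<4)
        if k.sum()>2: print(n,z,k.sum(),'sx',np.percentile(sx[k],[10,50,90]).round(1),'stem axis expected',round(18.8-(z-85)*np.tan(.52),1))
save('top','t24')
b=cv2.imread('pics/t24.png');a=cv2.imread('pics/s24.png')
cv2.imwrite('pics/c25.png',np.hstack([cv2.resize(a,(400,300)),cv2.resize(b,(400,300))]))
t=cv2.resize(a[180:280,220:340],(800,600)[:1]+(600,) if 0 else (720,600),interpolation=cv2.INTER_CUBIC);cv2.imwrite('pics/c26.png',t)
E
```

```text
tcp [535.   29.4 174.8] jawyaw -98.3 toolx [ 0.011 -0.    -1.   ] z [-0.989  0.145 -0.011] F [15.8 -3.8  1.2] w 0.002 t 31.9
 delta cm [1.54, -0.11, 2.91] turn about tool x deg -0.12063859785672548
w24 100 139 sx [13.7 16.6 18.9] stem axis expected 10.2
w24 108 144 sx [ 9.4 12.  14.4] stem axis expected 5.6
w24 116 156 sx [4.8 7.5 9.7] stem axis expected 1.1
w24 124 173 sx [-0.1  2.8  5.3] stem axis expected -3.5
w24 132 183 sx [-4.1 -1.8  0.4] stem axis expected -8.1
w24 140 200 sx [-8.8 -6.6 -4.2] stem axis expected -12.7
w24 148 102 sx [-10.8  -9.5  -8.2] stem axis expected -17.3
w24 180 158 sx [4.  4.5 5. ] stem axis expected -35.6
w24 188 304 sx [0.4 4.3 4.9] stem axis expected -40.2
w24 196 423 sx [-46.5   4.    4.5] stem axis expected -44.8
s24 100 13 sx [14.  17.8 21.5] stem axis expected 10.2
s24 108 11 sx [ 6.1 12.  15.6] stem axis expected 5.6
s24 116 9 sx [ 4.   6.  10.8] stem axis expected 1.1
s24 124 10 sx [-0.5  1.8  3.7] stem axis expected -3.5
s24 132 9 sx [-6.5 -2.2  0.6] stem axis expected -8.1
s24 140 12 sx [-10.6  -7.7  -2.5] stem axis expected -12.7
s24 148 10 sx [-15.4 -12.6  -9.7] stem axis expected -17.3
s24 156 9 sx [-20.6 -15.8 -14.1] stem axis expected -21.9
s24 164 4 sx [-20.  -17.8 -14.6] stem axis expected -26.4
s24 172 4 sx [-17.4 -14.2 -12. ] stem axis expected -31.0
s24 180 12 sx [-21.3   0.7   3.8] stem axis expected -35.6
s24 188 15 sx [-30.2 -21.3   3.9] stem axis expected -40.2
s24 196 16 sx [-29.6   3.8   5.6] stem axis expected -44.8
```

View pics/c25.png

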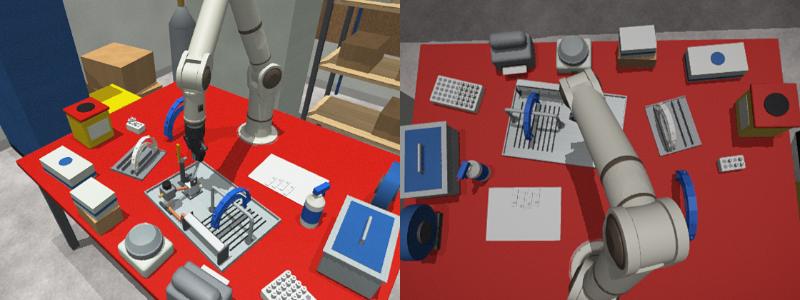

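View pics/c26.png

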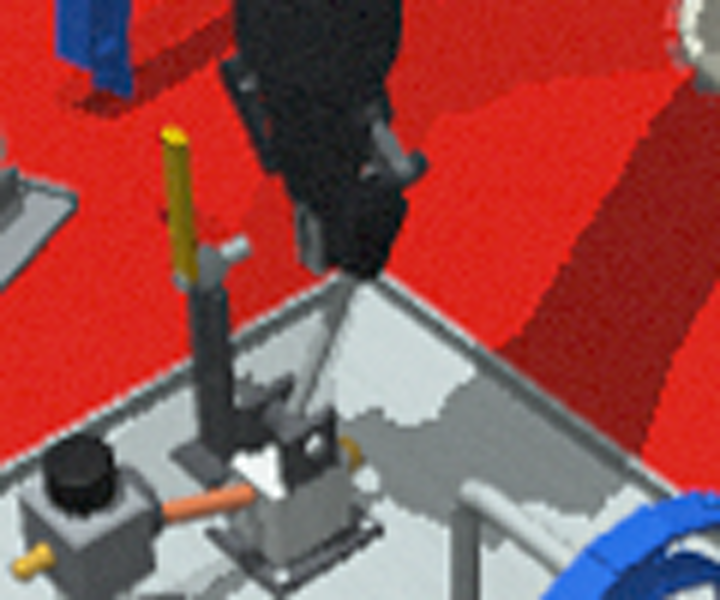

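The stem slope of 23.2/40 gives a lean of 0.525 rad towards the robot, so the lever is at its stop, held steadily with about 16 N. The catch is over, and the frame hangs on the bar.

```bash
python3 -c "
from station import order
print(order.sign_off())"
```

```text
the job is handed in; nothing more can be done
None
```

The job is done and handed in at about 32 s of the 64 s. The small blue frame hangs on the bar, the catch is flipped, and the air lever is held at its stop.

- **Frame:** I took the small blue frame from the drip stand and left the larger look-alike alone. It hangs over the middle of the drying bar by its headband, and the last scene and top pictures still show it there.
- **Catch:** The red tab measured level along its whole length (z ≈ 144 mm), and the yellow arm stands upright, clear of the lever.
- **Lever:** The stem measured a lean of 0.525 rad towards the robot, against 0.52 at the stop. It is held there with about 16 N, steady over a 1 s wait.

Two things failed on the way:
- **Catch press:** The first press on the tab went off its end, so I pressed again with the fingers part open.
- **Lever grip:** The first pull, gripping the handgrip, slipped off near the end and the lever sprang back. I then pulled it with closed fingers hooked behind the handgrip, and it is held that way rather than gripped.

I saw nothing else moved in the last pictures. I checked that by eye only and did not measure the other items again.

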